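Ratchet down the clamp beam of a plate shaker

ROBOT

A 6-joint arm with a two-finger parallel gripper is mounted at the origin on the work surface. World frame = base frame: x ahead of the robot, y to its left, z up, the work surface at z = 0. Lengths are in m, angles in rad, forces in N, time in s.
With the tool pointing down it reaches from about 0.25 to 0.775 m from the base axis. Payload 4 kg.
Tool frame: the origin (TCP) lies where the fingers leave the gripper's body, on its centre line; the fingertips stand 97 mm ahead of it and the grasp point (between the pads) lies 78 mm ahead of it; z points along the fingers, x is the direction in which the jaws open and shut, and the axes are right-handed (so a half turn about z gives the same grasp; the last joint's range is limited). The gripper opens to 94 mm and grips with 3 to 60 N. Pads are 16 mm wide; open, the fingers measure 119 mm over their backs; the gripper's body (75 mm by 177 mm) begins 78 mm behind the grasp point.
Start: joints at [-0.103, 0.087, 1.371, -0, 1.684, -0.103], TCP at [0.55, -0, 0.303] pointing down, gripper open.
Joint ranges: [-3.1, 3.1], [-0.76, 2.03], [0.27, 2.55], [-1.08, 4.22], [0.17, 2.65], [-2.57, 2.57]. Speed limits (rad/s): [2.79, 2.79, 3.14, 3.14, 3.14, 3.14].

INTERFACE

Orientations are given as [roll, pitch, yaw] about the fixed x, y, z axes, in that order (R = Rz(yaw) Ry(pitch) Rx(roll)).
In Python, from bench import * gives the robot as it stands.
- The arm moves only by the tool jog_arm, never from a script. Its argument "moves" is a list of rows, each a list of 7 numbers: the turn, a rotation vector about the world's x, y, z in rad, then the shift along the world's x, y, z in mm, then the finger opening in mm, from 0 to 94. In form: [[rx, ry, rz, tx, ty, tz, fingers], ...]. A call has 1 to 12 rows; each row shifts and turns the commanded pose from where the row before left it; what a row does not reach is not made up. A row lasts 1/8 s, in which the tool goes at most 62.5 mm and 10.7 degrees, less where a joint would pass 70% of its speed; a pose out of reach is approached as far as the arm can. A call is refused whole if a number of a shift passes 62.5 or a number of a turn 0.188, either way. A call with a gripper value outside its range is refused whole. The fingers move at their own pace and stop on an object; the grip force is fixed at half the most. Time passes only in rows, so rows that do not move let the fingers close. It gives the time, the measured TCP pose, the force and the opening at its end, in the units of the state.
- get_obs(): the state, without advancing time (a new reading comes with each control period).
- snapshot(name): name is "scene" or "side" or "wrist"; returns the picture (480x640x3 uint8, red, green, blue); there is no depth.
- get_calibration(name): a dict with "camera_matrix" (3x3 intrinsics, pixels), "k1" (the pictures are not rectified: a ray, as slopes to the right and down, at radius r is drawn at 1 + k1 r^2 times it, then the intrinsics apply), "R" (3x3) and "t" (3): a world point X has camera coordinates R X + t. Camera axes: x right, y down, z forward; pixel columns grow to the right and rows downward; lengths in m; the calibration is good to about 2 mm. A picture is of the moment at which its call begins: read the wrist's pose just before it. get_calibration takes no time and is no camera call; for the wrist camera it gives the pose at the moment of the call.
- close_job(): hands the job in, once; it reports no verdict.
Trained networks look in the newest picture that a camera, given by its name, has taken for a name from the list of things; names that differ only in an ending like _2 or _b are one class to them, and where a whole thing is asked for, a point or a joint stands for the part that bears it (a point fixed in the world has none). Each returns a list of dicts, best first, with "conf" (0 to 1); they miss things now and then, are a little off and sometimes report something else, mostly with a low value. They report only what shows in the picture. A call takes as long as a camera call. They do not tell look-alikes from the thing itself.
- look_for(label, camera): "bbox" ([left, top, right, bottom] in pixels, round what is visible of it).
The state is a dict: "time": time; "joint_positions": joint angles; "qvel": joint speeds; "joint_torque": joint torques, N m; "tool_pos": TCP position; "ee_rot": TCP orientation; "wrist_force": force on the tool from outside, world axes, zero at the start; "wrist_torque": the same for the moment, N m; "width": finger opening in m.
Only numpy, scipy, OpenCV 4.12 (cv2) and the standard library are available. Lean on these libraries where they do the work, as an engineer would, in place of code of your own. Each camera call takes 0.05 s, during which the arm holds its last target.

TASK

Clamp the two plates on the shaker: take the ratchet wrench (not the plain spanner), set its ring fully down over the nut on the clamp beam, and swing it back and forth, clockwise to tighten, until the beam is down on the plates and the nut comes up snug; give it a moment's steady push there, but do not force it. Turn the nut only with the wrench, leave the wrench sitting on the nut, let go and back away, and leave everything else where it is.

Things in the scene. Friction and masses are not known exactly. Their poses are not given: they have to be found in the camera images.
- wrench_grip (a point): middle of the black rubber handle of the ratchet wrench (loose, 0.2 kg). The wrench lies flat, its z up, handle along its -x, head at +x. The handle is 14 mm wide (y), 16 mm high (z) and runs 55 mm to either side of this point along x; the point is 22 mm above the wrench's underside and 110 mm along -x from the head's axis. Most of the weight is in the head: grip firmly
- wrench_head (a point): point on the axis of the wrench's ring head, level with the head's underside; axes as the wrench. Ring: outside 64 mm, bore 49 mm, 20 mm high, open at both ends. The head has a one-way pawl: it drives the nut when the handle swings clockwise seen from above, and clicks back freely when it swings back, counter-clockwise (a click every 26 degrees, drag about 1 N at the handle)
- pawl: the dark steel sprung pawl that stands out into the ring's bore on the handle side, carried by the wrench (its origin and axes are those of wrench_head). It acts on the nut's teeth 21 mm from the axis
- nut: steel ratchet nut standing upright in the middle of the clamp beam; origin on its axis at its underside, z up. 45.6 mm wide, 34 mm high: 14 saw teeth round its lower 16 mm. The ring fits over it from straight above, any way round, with 1.7 mm play all round, and is fully down when its underside is level with this origin, resting on the beam's round boss (74 mm wide)
- nut_top (a point): middle of the nut's flat top, 34 mm above its underside. From 18 mm up, the nut is a cone (45.6 mm wide at 18 mm, 24 mm at the top) that guides the ring. Pushing the ring down takes 5 to 12 N over the last 10 to 20 mm, as the pawl rides over the cone and snaps in below it
- beam_underside (a point): middle of the underside of the aluminium clamp beam (210 x 40 x 10 mm, along the shaker's y); 119 mm above the shaker's underside when down on the plates. The nut pulls it down 12 mm per turn, clockwise from above, and sinks with it. The nut turns stiffly (0.24 Nm, 2.2 N at the handle's middle) for 0.45 to 0.53 turn, then comes up tight within about 5 degrees
- post_top (a point): top of the guide post on the shaker's +y side, 20 mm wide, 199 mm above the shaker's underside; its twin stands on the -y side, each 125 mm from the nut. The handle cannot pass them, so it swings on the shaker's -x side with about 60 degrees free to either side of -x. Snug is 4 to 7 N sideways at the handle's middle (0.4 to 0.8 Nm), held for a moment; 1.3 Nm (12 N) strips the nut
- shaker: white bench shaker (fixed), 260 x 280 mm, origin under its centre, its -x side towards the robot. The two white deep-well plates on it have their tops 119 mm above its underside; the nut stands over its centre, its underside 138.8 mm up at most and 132.5 mm when tight
- spanner: plain one-piece steel spanner, 200 mm long, 12 mm thick, small 28 mm ring at its origin, open jaw at the far end; not the tool for this job (no ratchet, ring too small)
- jug: white square plastic jug, 70 x 70 x 147 mm, origin under its centre
- flask: round glass bottle, 72 mm wide, 130 mm tall, origin under its centre
- tip_box: grey box with clear lid, 87 x 127 x 67 mm, origin under its centre
- tube_rack: white rack with small tubes, 90 x 200 x 72 mm, origin under its centre
- dish: flat clear dish, 90 mm wide, 14 mm tall, origin under its centre
- marker: black marker pen, 125 x 14 x 14 mm, long along its x, origin under its centre
Not all that is in view belongs to the job. Of the things shaped like the part that bears wrench_grip, the bare steel one is meant.

How it is judged:
On the way, in this order (a step that is already met when the one before it is completed fails the run):
1. the wrench's ring sits fully down over the nut (horizontal distance between wrench_head and nut below 0.005 m and z of wrench_head in the frame of nut below 0.004 m and angle between wrench_head's own z axis and vertical below 0.15 rad), for 0.2 s.
2. with the ring on the nut and the beam down on the plates, the pawl pushes the nut snug (at least 0.37 Nm, 17 N at the pawl) (all of step 1 and z of beam_underside in the frame of shaker below 0.1198 m and contact force between pawl and nut above 17 N), for 0.15 s.
At the end, for the whole second after the job is handed in: The beam's underside is within 0.8 mm of the plates' tops; the wrench sits on the nut (ring axis within 5 mm of the nut's, underside less than 4 mm above the nut's, tilted less than 0.15 rad), let go and at rest; every other thing is within 30 mm of where it was (all of step 1 and z of beam_underside in the frame of shaker below 0.1198 m and linear speed of pawl below 0.02 m/s and distance of each of spanner, jug, flask, tip_box, tube_rack, dish, marker from where it was at the start of the episode below 0.03 m); the robot touches nothing.
It fails at once if the nut is forced: the pawl pushes it with more than 60 N (1.3 Nm) (contact force between pawl and nut above 60 N).
It fails at once if the fingers turn the nut (more than 3 N on it) (contact force between the fingers and nut above 3 N).
It fails at once if a bystander is moved by more than 30 mm (distance of any of spanner, jug, flask, tip_box, tube_rack, dish, marker from where it was at the start of the episode above 0.03 m).
It also fails if it takes over 72 s, if anything falls off the work surface, if the arm or the gripper's body presses on something with over 40 N, if the wrist force passes 120 N, or if a joint passes its speed limit or range.

## Working session

There is one attempt and no reset: what is moved stays moved. The work goes in short steps, Python scripts to look and compute and a tool call to move; the robot and the scene stay as the last step left them, time stands still between calls to the robot, and variables do not carry over. Pictures are saved under pics/ and viewed, and the job is handed in when it is done.

Besides the shell and the picture viewer there is one more tool, called after "Request:" as name(argument=value, ...) on one line, values as JSON. jog_arm: Moves the arm, as the interface text tells. Its arguments: {"type":"object","properties":{"moves":{"type":"array","items":{"type":"array","items":{"type":"number"}}}},"required":["moves"]}

```bash
ls; mkdir -p pics; python3 - <<'E'
from bench import *
import cv2
print(get_obs())
for n in("scene","side","wrist"):
    c=get_calibration(n); print(n,c)
    im=snapshot(n); cv2.imwrite(f"pics/{n}0.png",im[:,:,::-1])
    for l in ("wrench_grip","wrench_head","nut","nut_top","post_top","shaker","spanner"):
        print(n,l,look_for(l,n))
print(get_obs()["time"])
E
```

```text
pics
{'time': 0.0, 'joint_positions': array([-1.03093068e-01,  8.79283013e-02,  1.37224014e+00, -3.96416496e-05,
        1.68355971e+00, -1.03118552e-01]), 'qvel': array([ 0.00058031,  0.00073818,  0.00079384, -0.00039758,  0.00172258,
       -0.0011599 ]), 'joint_torque': array([ 1.28542815e-03, -3.40182602e+01, -3.02423716e+01,  7.18220207e-02,
        3.29729996e-02, -1.13141955e-04]), 'tool_pos': array([5.49670777e-01, 2.32188357e-05, 3.01525687e-01]), 'ee_rot': array([-3.14141202e+00,  2.12820747e-03,  2.12581640e-05]), 'wrist_force': array([-0.77913489, -0.94576262,  0.41591967]), 'wrist_torque': array([ 0.06155073, -0.02932569, -0.01258884]), 'width': 0.09403981771824246}
scene {'camera_matrix': array([[445.22951976,   0.        , 330.56953922],
       [  0.        , 445.22951976, 241.4000985 ],
       [  0.        ,   0.        ,   1.        ]]), 'k1': -0.10199664227760695, 'R': array([[ 0.64402051,  0.76500705, -0.00133831],
       [ 0.51981959, -0.43889184, -0.73291305],
       [-0.56127103,  0.47131536, -0.680321  ]]), 't': array([-0.35112221, -0.1763073 ,  1.55019547])}
s
[... 1984 characters left out ...]
01,  1.02734144e-03, -4.40433759e-04],
       [ 1.10976805e-03, -9.59583989e-01,  2.81420213e-01],
       [-1.33518537e-04, -2.81420526e-01, -9.59584530e-01]]), 't': array([-0.54996583, -0.03080603,  0.39221211])}
wrist wrench_grip []
wrist wrench_head []
wrist nut [{'bbox': [345.6, 224.2, 430.8, 307.9], 'conf': 0.75}, {'bbox': [322.2, 46.9, 445.2, 410.6], 'conf': 0.34}]
wrist nut_top []
wrist post_top [{'bbox': [195.4, 0.6, 559.8, 479.3], 'conf': 0.84}, {'bbox': [346.7, 223.2, 428.8, 309.9], 'conf': 0.32}, {'bbox': [8.8, 1.0, 121.1, 60.4], 'conf': 0.31}]
wrist shaker [{'bbox': [197.2, 0.0, 561.8, 479.3], 'conf': 0.64}]
wrist spanner [{'bbox': [207.4, 478.4, 231.4, 479.2], 'conf': 0.46}]
1.2
```

View pics/scene0.png

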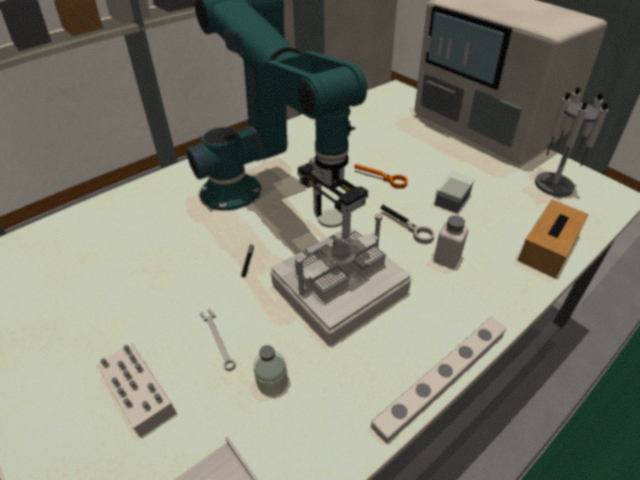

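View pics/side0.png

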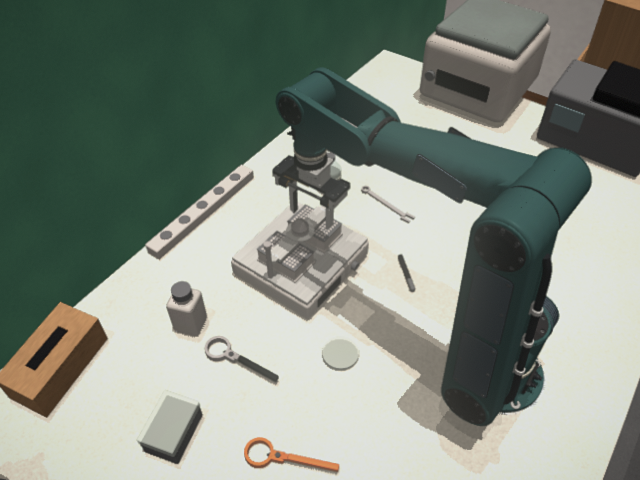

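View pics/wrist0.png

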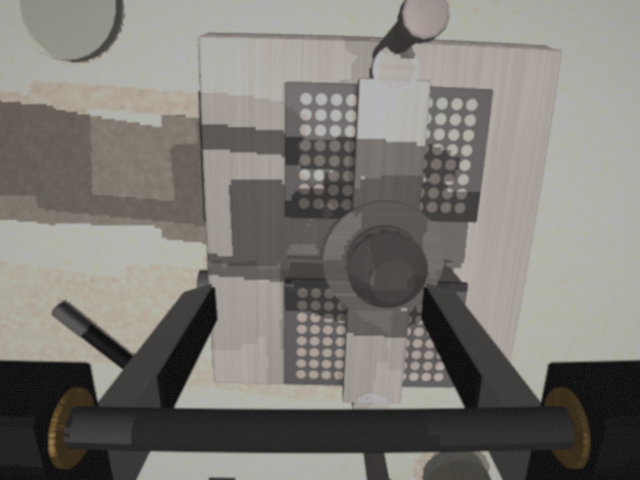

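```bash
cat > h.py <<'E'
import numpy as np, cv2
def dist(c): return np.array([c["k1"],0,0,0,0.])
def ray(c,px):
    u=cv2.undistortPoints(np.array([[px]],float),c["camera_matrix"],dist(c))[0,0]
    d=c["R"].T@np.array([u[0],u[1],1.]); o=-c["R"].T@c["t"]; return o,d/np.linalg.norm(d)
def tri(obs):
    A=np.zeros((3,3));b=np.zeros(3)
    for c,p in obs:
        o,d=ray(c,p);M=np.eye(3)-np.outer(d,d);A+=M;b+=M@o
    X=np.linalg.solve(A,b)
    return X,[float(np.linalg.norm(np.cross(X-ray(c,p)[0],ray(c,p)[1]))) for c,p in obs]
def atz(c,p,z):
    o,d=ray(c,p); return o+d*(z-o[2])/d[2]
def proj(c,X):
    r,_=cv2.Rodrigues(c["R"]); return cv2.projectPoints(np.array([X],float),r,c["t"],c["camera_matrix"],dist(c))[0][0,0]
E
python3 - <<'E'
import cv2,numpy as np
a=cv2.imread("pics/scene0.png");b=cv2.imread("pics/side0.png")
s=cv2.resize(a[190:260,320:445],None,fx=6,fy=6,interpolation=cv2.INTER_CUBIC)
t=cv2.resize(b[200:390,200:325],None,fx=6,fy=6,interpolation=cv2.INTER_CUBIC)[:]
cv2.imwrite("pics/c1.png",s);cv2.imwrite("pics/c2.png",t[:,:][780:1140]);cv2.imwrite("pics/c3.png",b[190:270,250:350].repeat(6,0).repeat(6,1))
E
```

```text
(no output)
```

View pics/c1.png

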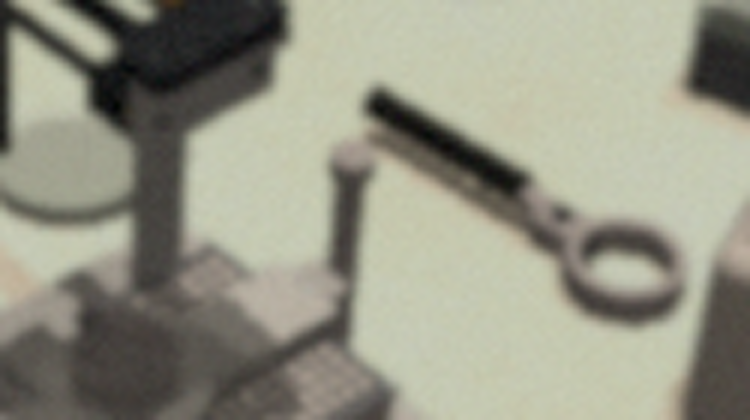

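View pics/c2.png

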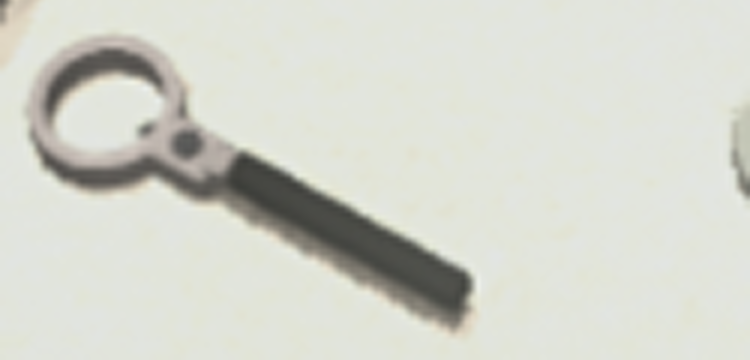

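View pics/c3.png

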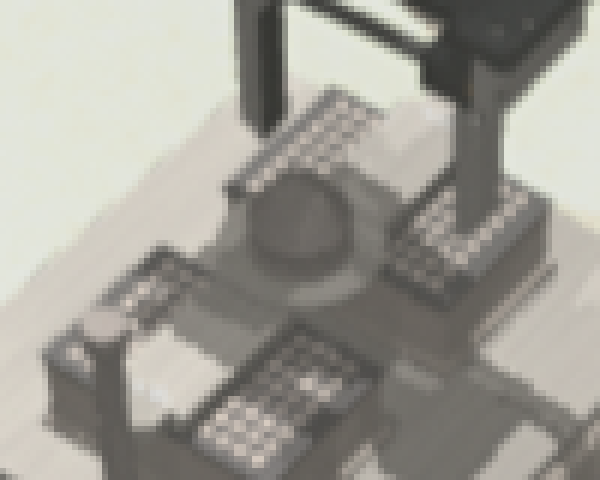

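```bash
python3 - <<'E'
from bench import *
from h import *
S=get_calibration("scene");D=get_calibration("side")
for n,a,b in [("head",(423.8,233.5),(217.8,347.3)),("grip",(395,213.8),(258.3,367.5)),("post",(378.7,216.3),(267.2,244.2)),("nut",(340.5,247.5),(299.7,225))]:
    X,e=tri([(S,a),(D,b)]); print(n,X,e, atz(S,a,.02),atz(D,b,.02))
W=get_calibration("wrist")
for p in [(388,268),(425,17)]: print(atz(W,p,.17),atz(W,p,.199))
# shaker corners in wrist (top z?)
for p in [(200,36),(560,47),(214,383)]: print(atz(W,p,.075))
E
```

```text
head [0.59404763 0.33328357 0.01436771] [0.0005277657058124267, 0.0005277657058123518] [0.59806705 0.32829407 0.02      ] [0.59064997 0.33521718 0.02      ]
grip [0.47582782 0.32478023 0.0230549 ] [0.0023217162783900685, 0.0023217162783898447] [0.47506399 0.32936414 0.02      ] [0.47536193 0.32203353 0.02      ]
post [0.59327113 0.12056593 0.19596387] [0.0005729130823352045, 0.000572913082335379] [0.45027188 0.28035151 0.02      ] [0.70168608 0.00121637 0.02      ]
nut [ 0.58888626 -0.00429272  0.15896318] [0.00011349946571757844, 0.00011349946571741256] [0.48032865 0.09286843 0.02      ] [ 0.67125813 -0.11129434  0.02      ]
[0.5868617 0.003318  0.17     ] [0.58189131 0.01385934 0.199     ]
[0.59877645 0.12587801 0.17      ] [0.59219712 0.11986915 0.199     ]
[0.47003497 0.13368804 0.075     ]
[0.71470112 0.12880219 0.075     ]
[ 0.46161416 -0.13462223  0.075     ]
```

Request:
jog_arm(moves=[[0,0,-0.1875,-10,0,50,94],[0,0,-0.1875,-10,40,0,94],[0,0,-0.1875,-10,45,0,94],[0,0,-0.1875,-10,45,0,94],[0,0,-0.1875,-10,45,0,94],[0,0,-0.1875,-10,45,0,94],[0,0,-0.1875,-10,45,-15,94],[0,0,-0.1875,0,45,-20,94],[0,0,0,0,15,0,94],[0,0,0,0,0,0,94],[0,0,0,0,0,0,94]])

```text
time: 2.58
tool_pos: [0.4806, 0.3238, 0.3189]
ee_rot: [-3.14, -0.0, -1.5]
wrist_force: [-0.3, 0.4, 0.4]
width: 0.0941
```

```bash
python3 - <<'E'
from bench import *
from h import *
o=get_obs();print(o["time"],o["tool_pos"],o["ee_rot"],o["joint_positions"],o["wrist_force"])
W=get_calibration("wrist");im=snapshot("wrist");cv2.imwrite("pics/w1.png",im[:,:,::-1])
print(repr(W["R"]),W["t"])
for l in ("wrench_grip","wrench_head"):print(look_for(l,"wrist"))
E
```

```text
2.575 [0.48063919 0.3238373  0.31893362] [-3.13977064e+00 -5.53152245e-05 -1.49999761e+00] [ 4.95434953e-01  1.50051097e-01  1.26938347e+00 -8.10116928e-04
  1.72052063e+00  1.99531101e+00] [-0.2540879   0.39339569  0.40933468]
array([[ 7.17957131e-02, -9.97419353e-01,  1.02203288e-04],
       [-9.57487320e-01, -6.88926425e-02,  2.80128248e-01],
       [-2.79398295e-01, -2.02098657e-02, -9.59962579e-01]]) [0.28755471 0.44890581 0.5489034 ]
[{'bbox': [118.7, 289.6, 222.4, 470.3], 'conf': 0.74}, {'bbox': [279.5, 35.9, 351.7, 276.5], 'conf': 0.64}]
[{'bbox': [118.1, 293.4, 224.1, 473.1], 'conf': 0.73}, {'bbox': [276.9, 39.7, 351.1, 278.1], 'conf': 0.6}]
```

View pics/w1.png

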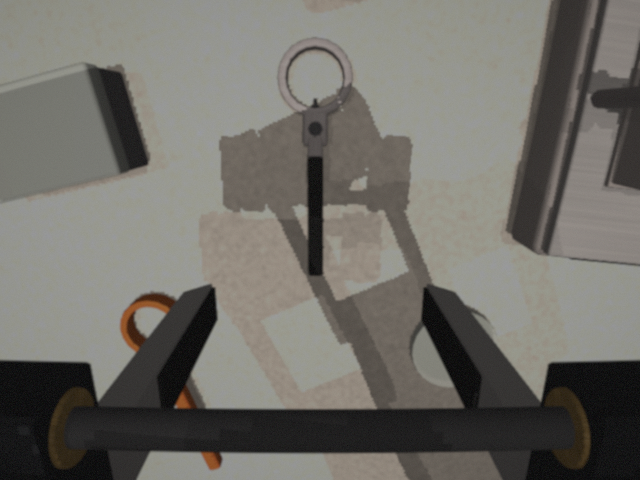

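```bash
python3 - <<'E'
from bench import *
from h import *
W=get_calibration("wrist");S=get_calibration("scene");D=get_calibration("side")
print("head@.02",atz(W,(315,76),.02))
a=atz(W,(315,157),.03);b=atz(W,(315.5,274),.03);print("handle",a,b,a-b,np.degrees(np.arctan2(*(a-b)[1::-1])),(a+b)/2)
print(tri([(S,(423.8,233.5)),(D,(217.8,347.3)),(W,(315,76))]))
print(tri([(S,(395,213.8)),(D,(258.3,367.5)),(W,(315.3,212))]))
E
```

```text
head@.02 [0.59488925 0.33430027 0.02      ]
handle [0.52856679 0.32965691 0.03      ] [0.42230009 0.32192527 0.03      ] [0.1062667  0.00773164 0.        ] 4.161333791403576 [0.47543344 0.32579109 0.03      ]
(array([0.59449031, 0.33365076, 0.01436505]), [8.033642909392277e-05, 0.001097637042253467, 0.0011410215345142823])
(array([0.47693602, 0.32511407, 0.02251662]), [0.001507870533920581, 0.003345893601005776, 0.0021916506902782346])
```

Request:
jog_arm(moves=[[0,0,0,22,4,-30,60],[0,0,0,0,0,-50,60],[0,0,0,0,0,-50,50],[0,0,0,0,0,-50,50],[0,0,0,0,0,-25,50],[0,0,0,0,0,-10,50],[0,0,0,0,0,0,50],[0,0,0,0,0,0,50]])

```text
time: 3.72
tool_pos: [0.5031, 0.3293, 0.1048]
ee_rot: [-3.138, 0.001, -1.5]
wrist_force: [0.3, -0.0, 1.1]
width: 0.05
```

```bash
python3 - <<'E'
from bench import *
from h import *
o=get_obs();print(o["time"],o["tool_pos"],o["ee_rot"],o["wrist_force"])
im=snapshot("wrist");cv2.imwrite("pics/w2.png",im[:,:,::-1])
im=snapshot("side");cv2.imwrite("pics/s2.png",cv2.resize(im[280:420,150:350,::-1],None,fx=4,fy=4))
E
```

```text
3.725 [0.50312585 0.3292752  0.10481082] [-3.13823096e+00  1.38970291e-03 -1.49991846e+00] [ 0.28795996 -0.03884384  1.08040689]
```

View pics/w2.png

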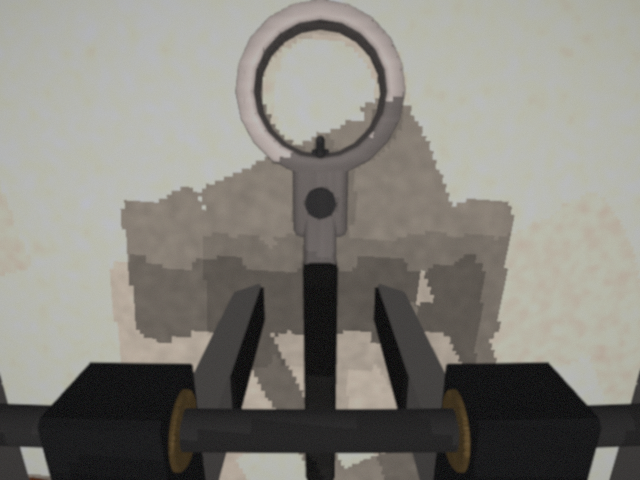

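View pics/s2.png

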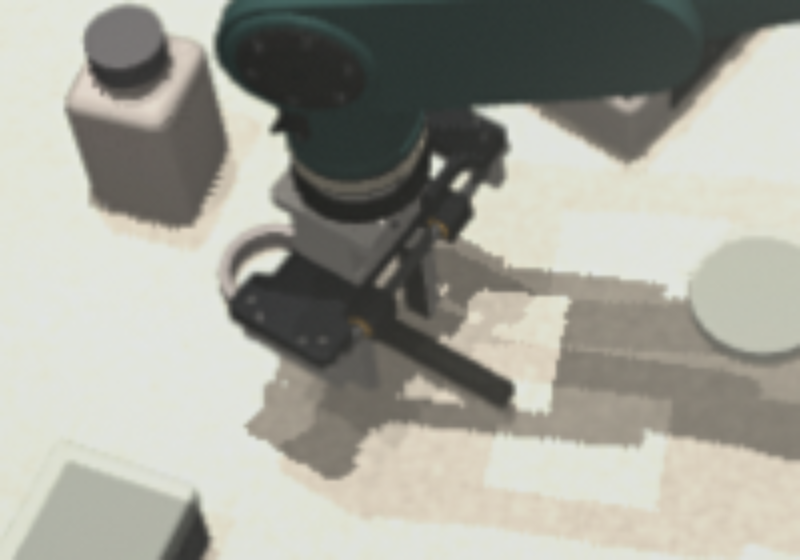

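Request:
jog_arm(moves=[[0,0,0,0,0,-3,50],[0,0,0,0,0,0,5],[0,0,0,0,0,0,5],[0,0,0,0,0,0,5],[0,0,0,0,0,0,5],[0,0,0,0,0,0,5],[0,0,0,0,0,0,5]])

```text
time: 4.7
tool_pos: [0.502, 0.3289, 0.0997]
ee_rot: [3.142, -0.0, -1.5]
wrist_force: [0.4, -0.3, 1.1]
width: 0.0137
```

```bash
python3 - <<'E'
from bench import *
from h import *
o=get_obs();print(o["time"],o["tool_pos"],o["ee_rot"],o["wrist_force"],o["wrist_torque"],o["width"])
W=get_calibration("wrist");im=snapshot("wrist");cv2.imwrite("pics/w3.png",im[:,:,::-1])
print(repr(W["R"]),W["t"], atz(W,(320,87),.02))
E
```

```text
4.7 [0.50200999 0.32890464 0.09966489] [ 3.14151615e+00 -1.44646030e-04 -1.49968867e+00] [ 0.35599465 -0.2625212   1.13490124] [ 0.06344167  0.11646373 -0.02983954] 0.01368633933729536
array([[ 7.20636972e-02, -9.97400022e-01,  1.39015805e-04],
       [-9.56949637e-01, -6.91018023e-02,  2.81908377e-01],
       [-2.81165815e-01, -2.04483910e-02, -9.59441321e-01]]) [0.29096197 0.53078231 0.34542864] [0.5939857 0.3342435 0.02     ]
```

View pics/w3.png

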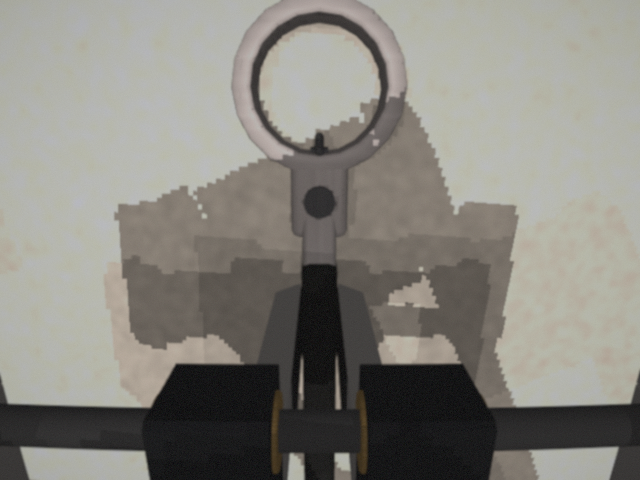

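Request:
jog_arm(moves=[[0,0,0,0,0,20,5],[0,0,0,0,0,45,5],[0,0,0,0,0,50,5],[0,0,0,0,0,50,5],[0,0,0,0,0,45,5],[0,0,0,0,-34,10,5],[0,0,0,0,-50,0,5],[0,0,0,-3,-50,0,5],[0,0,0,-4,-50,0,5],[0,0,0,0,-50,0,5],[0,0,0,0,-50,0,5],[0,0,0,0,-50,0,5]])

```text
time: 6.25
tool_pos: [0.4944, -0.0066, 0.319]
ee_rot: [3.14, 0.0, -1.5]
wrist_force: [0.9, 0.4, -2.8]
width: 0.0136
```

Request:
jog_arm(moves=[[0,0,0,0,0,0,5],[0,0,0,0,0,0,5],[0,0,0,0,0,0,5]])

```text
time: 6.62
tool_pos: [0.495, -0.0039, 0.3195]
ee_rot: [3.141, 0.0, -1.498]
wrist_force: [-0.2, 0.4, -2.1]
width: 0.0139
```

```bash
cat > look.py <<'E'
import sys
from bench import *
from h import *
k=sys.argv[1]
o=get_obs();print(o["time"],o["tool_pos"],o["ee_rot"],o["wrist_force"],o["wrist_torque"],o["width"],o["joint_positions"])
W=get_calibration("wrist");im=snapshot("wrist");cv2.imwrite(f"pics/w{k}.png",im[:,:,::-1])
np.savez(f"pics/w{k}.npz",**W)
if len(sys.argv)>2:
  im=snapshot("side");cv2.imwrite(f"pics/s{k}.png",cv2.resize(im[170:320,210:390,::-1],None,fx=4,fy=4,interpolation=cv2.INTER_CUBIC))
  im=snapshot("scene");cv2.imwrite(f"pics/c{k}s.png",cv2.resize(im[160:310,270:430,::-1],None,fx=4,fy=4,interpolation=cv2.INTER_CUBIC))
E
python3 look.py 4 1
```

```text
6.625 [ 0.49495551 -0.00389274  0.31948319] [ 3.14111015e+00  4.45572555e-04 -1.49781442e+00] [-0.15565393  0.41401266 -2.13404089] [ 0.05640082  0.19523492 -0.00451983] 0.013934015356898068 [-1.22642460e-01 -3.83139445e-02  1.46593005e+00  3.46863275e-04
  1.71453644e+00  1.37522144e+00]
```

View pics/w4.png

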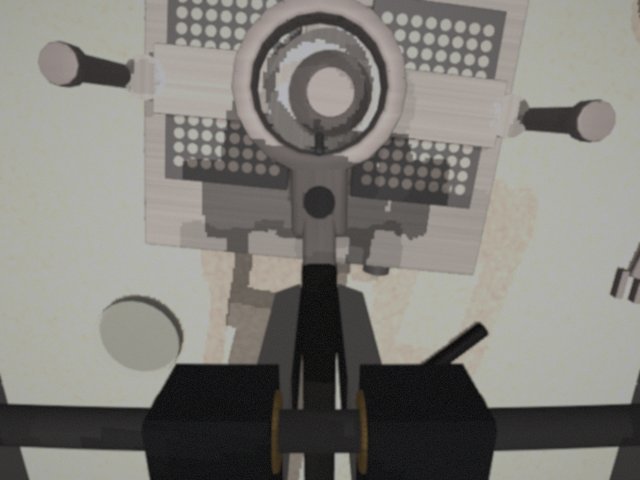

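View pics/s4.png

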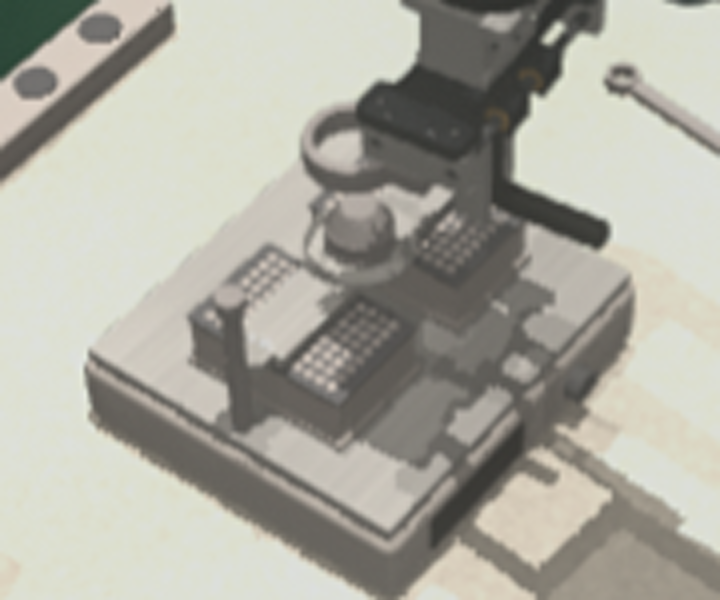

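View pics/c4s.png

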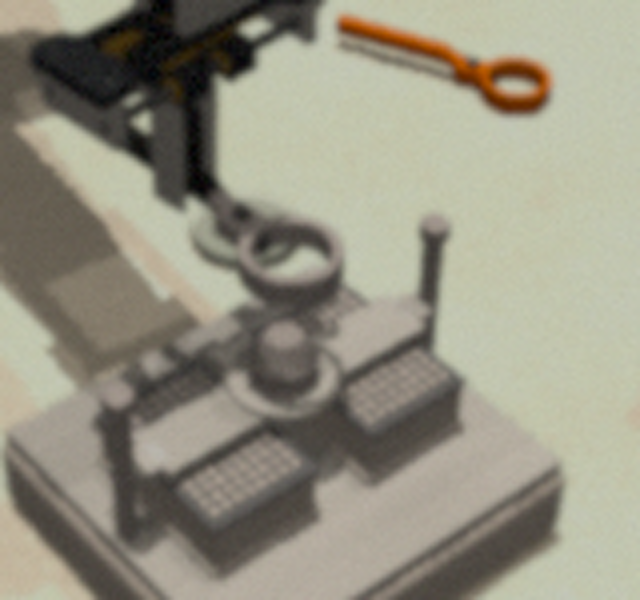

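```bash
python3 - <<'E'
from h import *
W=dict(np.load("pics/w4.npz")); W["k1"]=float(W["k1"])
from bench import get_calibration
S=get_calibration("scene");D=get_calibration("side")
im=cv2.imread("pics/w4.png");cv2.imwrite("pics/w4c.png",cv2.resize(im[0:180,220:420],None,fx=4,fy=3.3,interpolation=cv2.INTER_CUBIC))
cv2.imwrite("pics/w4c.png",cv2.resize(im[0:200,220:420],None,fx=3,fy=3,interpolation=cv2.INTER_CUBIC))
a=atz(W,(59,62),.199);b=atz(W,(597,120),.199);print(a,b,(a+b)/2,np.linalg.norm(a-b), np.arctan2(*( (a-b)[:2]*[-1,1])) )
print("nut",atz(W,(331,91),.1728)); print("head",atz(W,(319,84),.2398))
# two-view nut top: scene crop (287,335)/4+(270,160); side crop (360,208)/4+(210,170)
s=(270+287/4,160+335/4);d=(210+360/4,170+208/4);print("nuttop",tri([(S,s),(D,d),(W,(331,91))]))
E
```

```text
[0.59286802 0.1202633  0.199     ] [ 0.5859337 -0.1284064  0.199    ] [ 0.58940086 -0.00407155  0.199     ] 0.24876637067867982 -0.027878421875952422
nut [ 0.58938755 -0.00390405  0.1728    ]
head [0.58784104 0.00207741 0.2398    ]
nuttop (array([ 0.58910174, -0.00326373,  0.17100869]), [0.002129895987455547, 0.0019612983601038384, 0.0007799668177582316])
```

View pics/w4c.png

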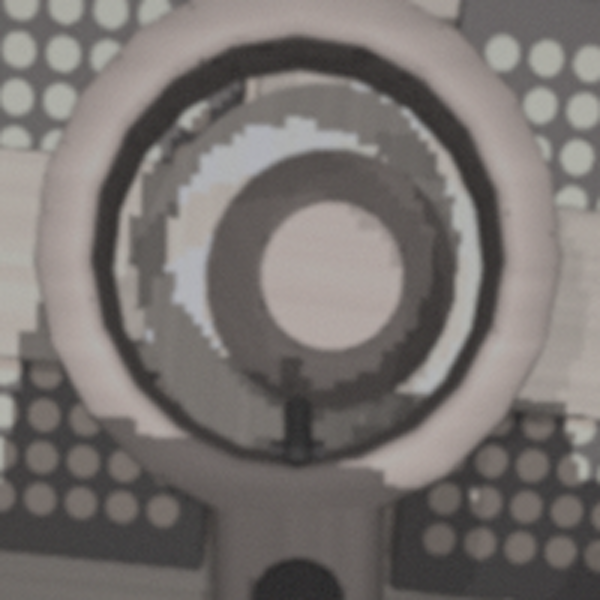

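```bash
python3 - <<'E'
from h import *
from scipy.optimize import least_squares
W=dict(np.load("pics/w4.npz")); W["k1"]=float(W["k1"])
t=np.linspace(0,2*np.pi,181)
def circ(x,y,z,r):
    return np.array([proj(W,[x+r*np.cos(a),y+r*np.sin(a),z]) for a in t])
def f(p,full=False):
    b=circ(*p,.0245);o=circ(*p,.032)
    return np.array([b[:,0].min()-251,b[:,0].max()-386.7,b[:,1].min()-12.3,b[:,1].max()-154.3,o[:,0].min()-233.3,o[:,0].max()-405.7])
r=least_squares(f,[.588,.002,.24]);print(r.x,r.fun)
def g(p): 
    n=circ(p[0],p[1],p[2],.012); m=[220+258/3,220+404/3,200/3,352/3]
    return np.array([n[:,0].min()-m[0],n[:,0].max()-m[1],n[:,1].min()-m[2],n[:,1].max()-m[3]])
r=least_squares(g,[.589,-.004,.17]);print(r.x,r.fun)
E
```

```text
[0.5874953  0.00198928 0.23646555] [ 1.13854556 -0.4891496   0.82590205 -0.87731119 -1.63252521  0.97992418]
[ 0.58839365 -0.00348284  0.17925619] [ 0.02716252 -0.02716854 -0.02575183  0.02633763]
```

Request:
jog_arm(moves=[[0,0,0,1.5,-6,-15,5],[0,0,0,0,0,-20,5],[0,0,0,0,0,0,5],[0,0,0,0,0,0,5]])

```text
time: 7.28
tool_pos: [0.4966, -0.0111, 0.2847]
ee_rot: [-3.142, -0.0, -1.5]
wrist_force: [0.0, -0.1, -1.7]
width: 0.0136
```

```bash
python3 look.py 5 1; python3 - <<'E'
import cv2
im=cv2.imread("pics/w5.png");cv2.imwrite("pics/w5c.png",cv2.resize(im[0:200,220:420],None,fx=3,fy=3,interpolation=cv2.INTER_CUBIC))
E
```

```text
7.275 [ 0.49663391 -0.01114224  0.28474602] [-3.14156666e+00 -1.28477652e-04 -1.49964849e+00] [ 0.02735736 -0.08406325 -1.68502236] [0.04069775 0.19331991 0.02931209] 0.013603327382166937 [-1.36556515e-01 -2.76006728e-02  1.52395227e+00 -1.20689197e-04
  1.64518912e+00  1.36308300e+00]
```

View pics/w5c.png

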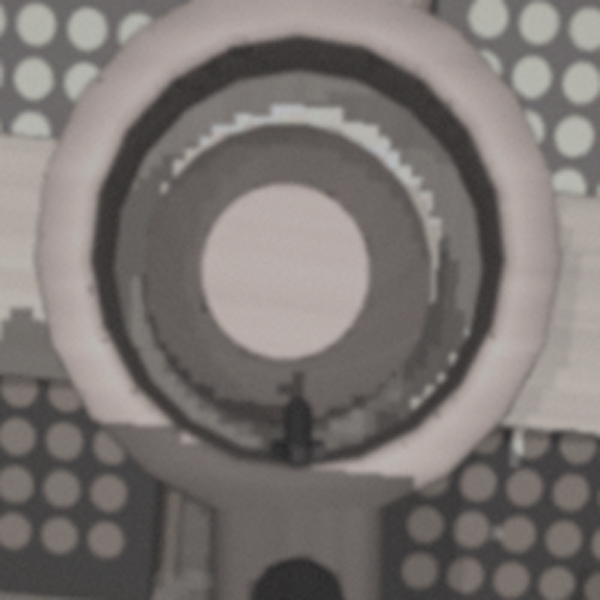

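View pics/c5s.png

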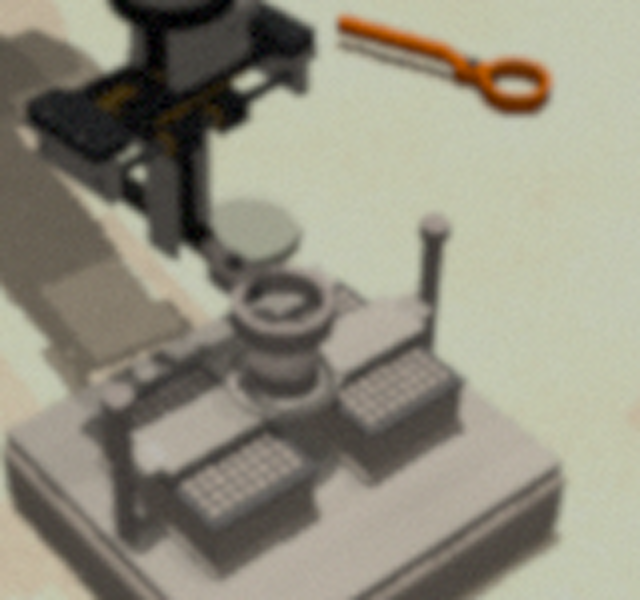

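```bash
python3 - <<'E'
from h import *
from scipy.optimize import least_squares
W=dict(np.load("pics/w5.npz")); W["k1"]=float(W["k1"])
t=np.linspace(0,2*np.pi,181)
def circ(x,y,z,r):
    return np.array([proj(W,[x+r*np.cos(a),y+r*np.sin(a),z]) for a in t])
def ext(c): return np.array([c[:,0].min(),c[:,0].max(),c[:,1].min(),c[:,1].max()])
m=np.array([220+93/3,220+500/3,37/3,463/3]);o=np.array([220+38/3,220+558/3])
print(least_squares(lambda p:np.r_[ext(circ(*p,.0205 if 0 else .0245))-m,ext(circ(*p,.032))[:2]-o],[.588,.002,.2]).x)
print(least_squares(lambda p:np.r_[ext(circ(p[0],p[1],.205,.0245))-m],[.588,.002]).x)
m2=np.array([220+202/3,220+370/3,182/3,359/3])
print(least_squares(lambda p:ext(circ(*p,.012))-m2,[.588,.002,.17]).x)
print(least_squares(lambda p:ext(circ(*p,.1728,.012))-m2,[.588,.002]).x)
E
```

```text
[ 0.58918211 -0.00544164  0.20218554]
[ 0.58894171 -0.00536663]
[ 0.58883609 -0.00387811  0.17463228]
[ 0.58894114 -0.0038564 ]
```

Request:
jog_arm(moves=[[0,0,0,0,1.5,-15,5],[0,0,0,0,0,-8,5],[0,0,0,0,0,-5,5],[0,0,0,0,0,-4,5],[0,0,0,0,0,0,5]])

```text
time: 8.05
tool_pos: [0.4963, -0.0096, 0.2525]
ee_rot: [3.141, -0.0, -1.5]
wrist_force: [-0.9, 0.4, -2.4]
width: 0.0138
```

Request:
jog_arm(moves=[[0,0,0,0,0,-4,5],[0,0,0,0,0,-4,5],[0,0,0,0,0,-3,5],[0,0,0,0,0,0,5]])

```text
time: 8.55
tool_pos: [0.496, -0.0095, 0.2405]
ee_rot: [3.139, 0.0, -1.5]
wrist_force: [-1.0, 0.1, -4.0]
width: 0.0134
```

```bash
python3 look.py 6 1
```

```text
8.55 [ 0.49600772 -0.00951452  0.24053018] [ 3.13921820e+00  3.77566913e-04 -1.49968955e+00] [-0.98251157  0.11350605 -3.954313  ] [0.01356487 0.50518132 0.01086393] 0.013389095817497022 [-1.33461018e-01 -1.08834354e-02  1.59552297e+00 -1.12669600e-04
  1.55935477e+00  1.36622950e+00]
```

View pics/w6.png

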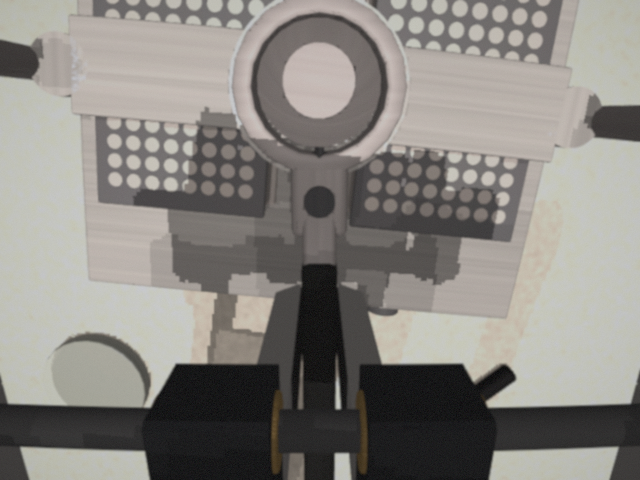

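View pics/c6s.png

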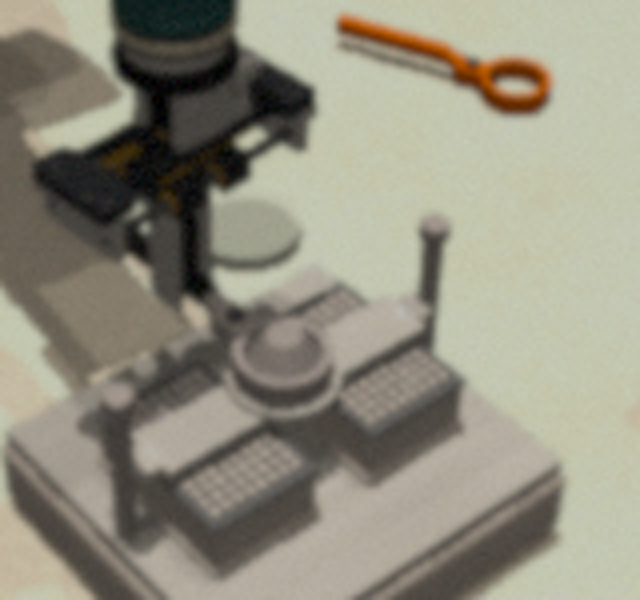

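Request:
jog_arm(moves=[[0,0,0,0,0,-2,5],[0,0,0,0,0,-1,5],[0,0,0,0,0,0,5],[0,0,0,0,0,0,5]])

```text
time: 9.2
tool_pos: [0.4966, -0.0095, 0.239]
ee_rot: [-3.141, -0.0, -1.5]
wrist_force: [-0.5, -0.3, -1.5]
width: 0.0135
```

```bash
python3 look.py 7 1
```

```text
9.2 [ 0.49663673 -0.00954902  0.23897344] [-3.14104319e+00 -1.38784564e-04 -1.49964142e+00] [-0.4885429  -0.29399103 -1.53033151] [0.02121123 0.44042425 0.05578973] 0.013543240688783148 [-1.33406099e-01 -1.03978749e-02  1.59816546e+00 -2.42790540e-05
  1.55325888e+00  1.36623571e+00]
```

View pics/c7s.png

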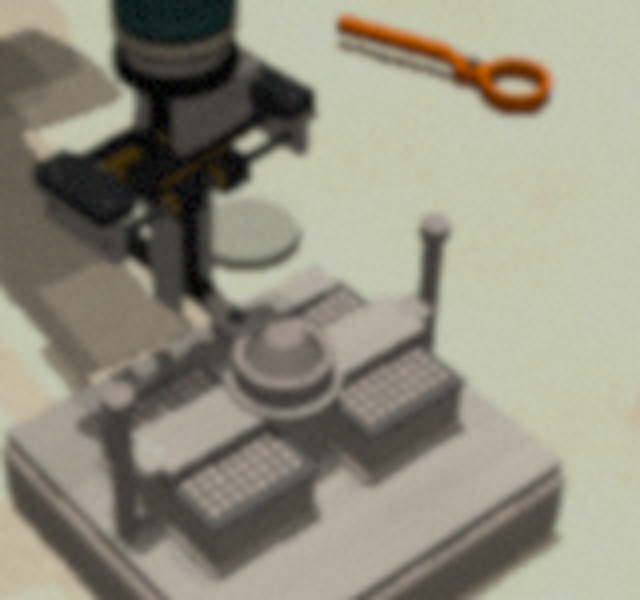

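View pics/s7.png

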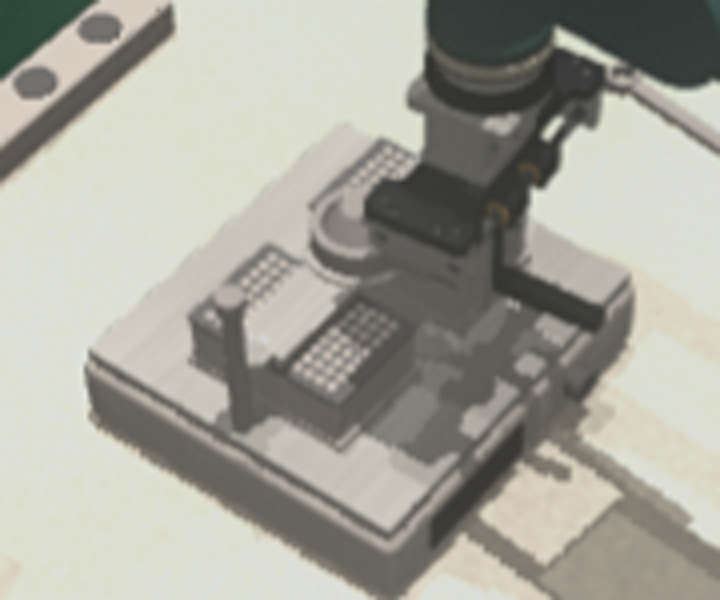

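Request:
jog_arm(moves=[[0,0,0,0,0,-1,5],[0,0,0,0,0,-1,5],[0,0,0,0,0,0,5],[0,0,0,0,0,0,5]])

```text
time: 9.85
tool_pos: [0.4965, -0.0096, 0.2377]
ee_rot: [-3.141, -0.0, -1.5]
wrist_force: [-5.6, 0.0, 5.7]
width: 0.0139
```

```bash
python3 look.py 8; python3 - <<'E'
import cv2
im=cv2.imread("pics/w8.png");cv2.imwrite("pics/w8c.png",cv2.resize(im[0:200,220:420],None,fx=3,fy=3,interpolation=cv2.INTER_CUBIC))
E
```

```text
9.85 [ 0.49649345 -0.00960285  0.23767539] [-3.14083998e+00 -3.73402955e-04 -1.49965983e+00] [-5.58955516  0.0218615   5.74732067] [ 0.09624599  0.79460739 -0.0495771 ] 0.013931078875882278 [-1.33456081e-01 -1.02055689e-02  1.60058222e+00 -2.12739962e-04
  1.55040316e+00  1.36620786e+00]
```

View pics/w8c.png

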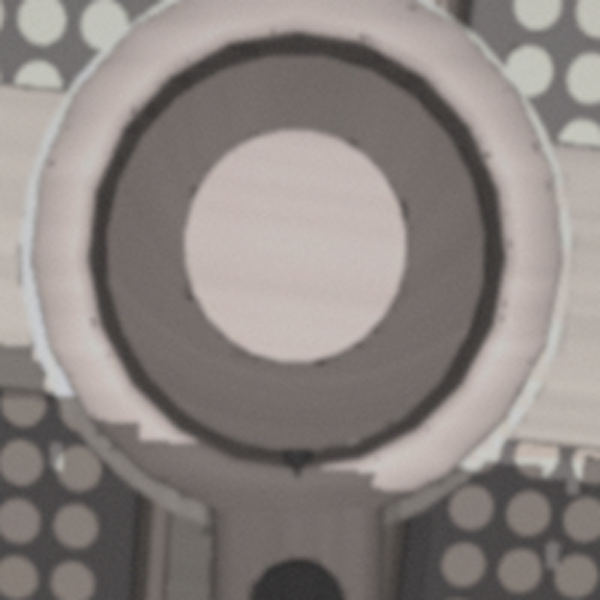

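```bash
cat > arc.py <<'E'
import sys,numpy as np
C=np.array([.5892,-.0040])
def arc(p,angs,zs):
    r=np.array(p)-C; out=[]; 
    for a,z in zip(angs,zs):
        R=np.array([[np.cos(a),-np.sin(a)],[np.sin(a),np.cos(a)]]);n=R@r
        out.append([0,0,a,round(1e3*(n-r)[0],1),round(1e3*(n-r)[1],1),z,5]);r=n
    print(out, C+r)
if __name__=="__main__":
    p=eval(sys.argv[1]);arc(p,eval(sys.argv[2]),eval(sys.argv[3]))
E
python3 arc.py "[.4960,-.0096]" "[.16]*5" "[0]*5"
```

```text
[[0, 0, 0.16, np.float64(2.1), np.float64(-14.8), 0, 5], [0, 0, 0.16, np.float64(4.4), np.float64(-14.3), 0, 5], [0, 0, 0.16, np.float64(6.6), np.float64(-13.4), 0, 5], [0, 0, 0.16, np.float64(8.7), np.float64(-12.1), 0, 5], [0, 0, 0.16, np.float64(10.5), np.float64(-10.6), 0, 5]] [ 0.52828413 -0.07475915]
```

Request:
jog_arm(moves=[[0,0,0,-0.5,0,0.7,5],[0,0,0.16,2.1,-14.8,0,5],[0,0,0.16,4.4,-14.3,0,5],[0,0,0,0,0,0,5]])

```text
time: 10.4
tool_pos: [0.503, -0.0388, 0.2377]
ee_rot: [-3.14, 0.0, -1.182]
wrist_force: [-2.2, 1.4, 4.2]
width: 0.0137
```

Request:
jog_arm(moves=[[0,0,0.16,6.6,-13.4,0,5],[0,0,0.16,8.7,-12.1,0,5],[0,0,0.16,10.5,-10.6,0,5],[0,0,0,0,0,0,5],[0,0,0,0,0,0,5]])

```text
time: 11.02
tool_pos: [0.5287, -0.0748, 0.2378]
ee_rot: [-3.141, -0.002, -0.703]
wrist_force: [-0.8, -1.6, 3.6]
width: 0.0137
```

```bash
python3 look.py 9; python3 arc.py "[.5283,-.0748]" "[-.12]*12" "[-.24]*12"
```

```text
11.025 [ 0.52869481 -0.07481178  0.23777948] [-3.14118124e+00 -2.29827934e-03 -7.03067691e-01] [-0.82236755 -1.60651538  3.62347355] [0.05031375 0.06250215 0.01007616] 0.013658052487921244 [-2.46461734e-01  7.22087312e-02  1.51565689e+00 -6.44177662e-04
  1.55148281e+00  4.56617202e-01]
[[0, 0, -0.12, np.float64(-8.0), np.float64(7.8), -0.24, 5], [0, 0, -0.12, np.float64(-7.0), np.float64(8.7), -0.24, 5], [0, 0, -0.12, np.float64(-6.0), np.float64(9.5), -0.24, 5], [0, 0, -0.12, np.float64(-4.8), np.float64(10.1), -0.24, 5], [0, 0, -0.12, np.float64(-3.5), np.float64(10.6), -0.24, 5], [0, 0, -0.12, np.float64(-2.2), np.float64(11.0), -0.24, 5], [0, 0, -0.12, np.float64(-0.9), np.float64(11.2), -0.24, 5], [0, 0, -0.12, np.float64(0.4), np.float64(11.2), -0.24, 5], [0, 0, -0.12, np.float64(1.8), np.float64(11.1), -0.24, 5], [0, 0, -0.12, np.float64(3.1), np.float64(10.8), -0.24, 5], [0, 0, -0.12, np.float64(4.4), np.float64(10.3), -0.24, 5], [0, 0, -0.12, np.float64(5.6), np.float64(9.7), -0.24, 5]] [0.51106195 0.04714581]
```

View pics/w9.png

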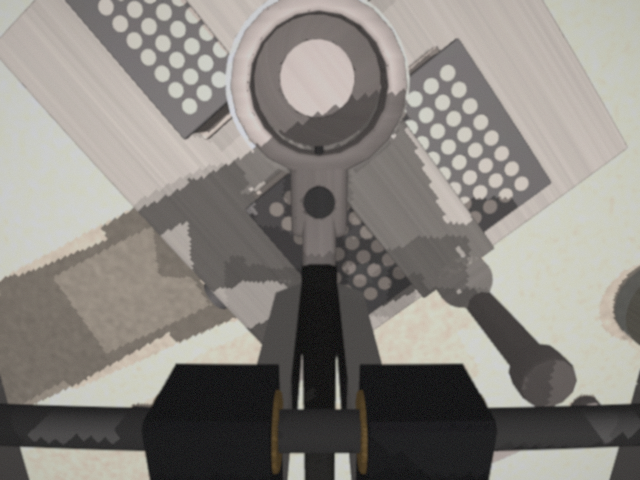

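Request:
jog_arm(moves=[[0,0,-0.12,-8.0,7.8,0,5],[0,0,-0.12,-7.0,8.7,0,5],[0,0,-0.12,-6.0,9.5,0,5],[0,0,-0.12,-4.8,10.1,-0.2,5]])

```text
time: 11.58
tool_pos: [0.5026, -0.0393, 0.2377]
ee_rot: [-3.141, -0.004, -1.186]
wrist_force: [-0.3, -3.0, 4.2]
width: 0.0137
```

Request:
jog_arm(moves=[[0,0,-0.12,-3.5,10.6,-0.2,5],[0,0,-0.12,-2.2,11.0,-0.2,5],[0,0,-0.12,-0.9,11.2,-0.2,5]])

```text
time: 11.95
tool_pos: [0.4955, -0.0066, 0.237]
ee_rot: [-3.141, -0.004, -1.546]
wrist_force: [-2.5, -3.9, 4.0]
width: 0.0136
```

Request:
jog_arm(moves=[[0,0,-0.12,0.4,11.2,-0.2,5],[0,0,-0.12,1.8,11.1,-0.2,5],[0,0,-0.12,3.1,10.8,-0.2,5]])

```text
time: 12.32
tool_pos: [0.5004, 0.0267, 0.2363]
ee_rot: [-3.142, -0.004, -1.906]
wrist_force: [-4.2, -2.3, 4.8]
width: 0.0134
```

```bash
python3 look.py 10;  python3 - <<'E'
import cv2
im=cv2.imread("pics/w10.png");cv2.imwrite("pics/w10c.png",cv2.resize(im[0:200,220:420],None,fx=3,fy=3,interpolation=cv2.INTER_CUBIC))
E
```

```text
12.325 [0.50037694 0.02672722 0.23631408] [-3.14155175 -0.00357306 -1.9062038 ] [-4.24776649 -2.305149    4.79630011] [-0.5943851   0.52230017 -0.02958094] 0.01344759874030532 [-5.80770106e-02  1.77470350e-03  1.59138647e+00 -3.44852266e-03
  1.54937053e+00  1.84820222e+00]
```

View pics/w10c.png

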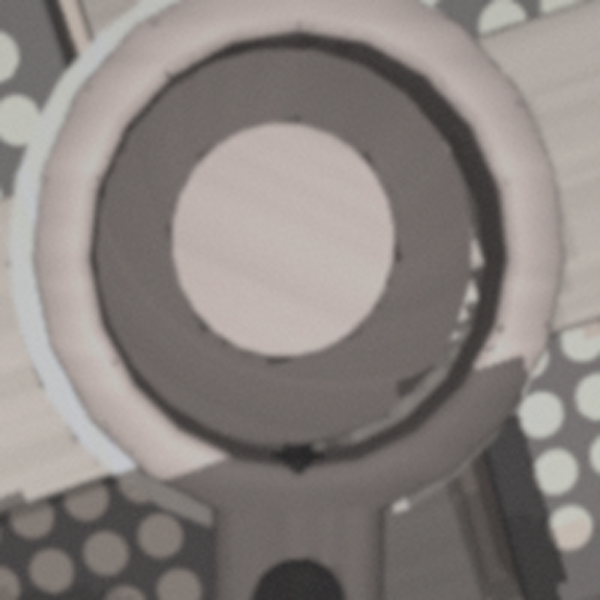

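```bash
python3 arc.py "[.5002,.0270]" "[-.12]*4" "[-.2]*4";python3 arc.py "[.5201,.0580]" "[.16]*10" "[0]*10"
```

```text
[[0, 0, -0.12, np.float64(4.4), np.float64(10.4), -0.2, 5], [0, 0, -0.12, np.float64(5.6), np.float64(9.8), -0.2, 5], [0, 0, -0.12, np.float64(6.7), np.float64(9.1), -0.2, 5], [0, 0, -0.12, np.float64(7.7), np.float64(8.2), -0.2, 5]] [0.52457261 0.06459519]
[[0, 0, 0.16, np.float64(-9.0), np.float64(-11.8), 0, 5], [0, 0, 0.16, np.float64(-7.0), np.float64(-13.1), 0, 5], [0, 0, 0.16, np.float64(-4.8), np.float64(-14.0), 0, 5], [0, 0, 0.16, np.float64(-2.5), np.float64(-14.6), 0, 5], [0, 0, 0.16, np.float64(-0.2), np.float64(-14.8), 0, 5], [0, 0, 0.16, np.float64(2.2), np.float64(-14.7), 0, 5], [0, 0, 0.16, np.float64(4.5), np.float64(-14.1), 0, 5], [0, 0, 0.16, np.float64(6.7), np.float64(-13.2), 0, 5], [0, 0, 0.16, np.float64(8.7), np.float64(-12.0), 0, 5], [0, 0, 0.16, np.float64(10.5), np.float64(-10.5), 0, 5]] [ 0.52924412 -0.07488091]
```

Request:
jog_arm(moves=[[0,0,-0.12,4.4,10.4,-0.2,5],[0,0,-0.12,5.6,9.8,-0.2,5],[0,0,-0.12,6.7,9.1,-0.2,5],[0,0,-0.12,7.7,8.2,-0.2,5],[0,0,0,0,0,0,5]])

```text
time: 13.0
tool_pos: [0.5248, 0.0649, 0.2352]
ee_rot: [3.141, -0.003, -2.383]
wrist_force: [-5.5, -1.1, 5.4]
width: 0.0141
```

```bash
python3 look.py 11 1; python3 arc.py "[.5246,.0646]" "[.165]*10" "[0]*10"
```

```text
13.0 [0.5247732  0.06485179 0.23519391] [ 3.14132768e+00 -2.94918538e-03 -2.38259975e+00] [-5.5196217  -1.07134336  5.43827402] [-0.26526641  0.76676893 -0.31943532] 0.01406035225297407 [ 1.65768919e-02  6.46116783e-02  1.52891837e+00 -1.79898623e-03
  1.55041486e+00  2.39921581e+00]
[[0, 0, 0.165, np.float64(-10.4), np.float64(-11.5), 0, 5], [0, 0, 0.165, np.float64(-8.4), np.float64(-13.1), 0, 5], [0, 0, 0.165, np.float64(-6.1), np.float64(-14.3), 0, 5], [0, 0, 0.165, np.float64(-3.7), np.float64(-15.1), 0, 5], [0, 0, 0.165, np.float64(-1.1), np.float64(-15.5), 0, 5], [0, 0, 0.165, np.float64(1.4), np.float64(-15.5), 0, 5], [0, 0, 0.165, np.float64(3.9), np.float64(-15.0), 0, 5], [0, 0, 0.165, np.float64(6.4), np.float64(-14.2), 0, 5], [0, 0, 0.165, np.float64(8.6), np.float64(-12.9), 0, 5], [0, 0, 0.165, np.float64(10.6), np.float64(-11.3), 0, 5]] [ 0.52592627 -0.07382517]
```

View pics/w11.png

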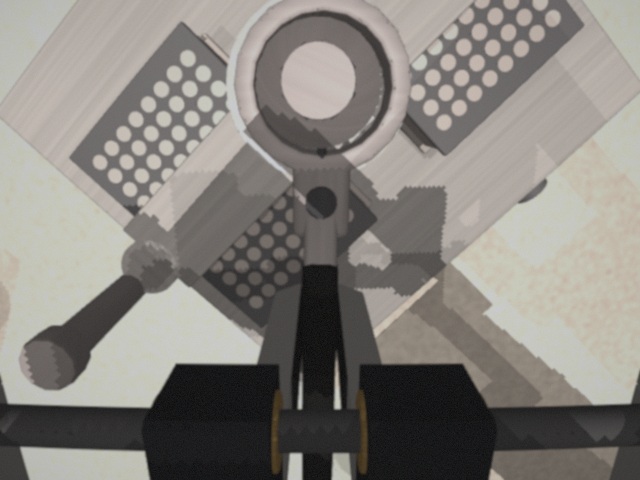

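View pics/c11s.png

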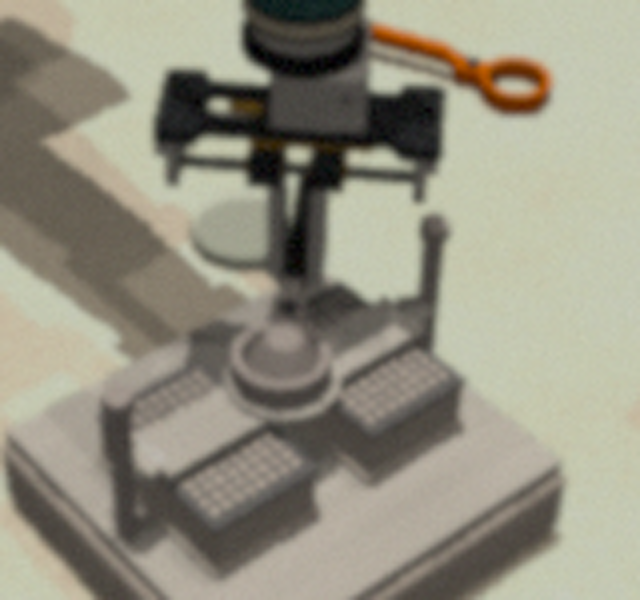

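Request:
jog_arm(moves=[[0,0,0.165,-10.4,-11.5,0.3,5],[0,0,0.165,-8.4,-13.1,0,5],[0,0,0.165,-6.1,-14.3,0,5],[0,0,0.165,-3.7,-15.1,0,5],[0,0,0.165,-1.1,-15.5,0,5],[0,0,0.165,1.4,-15.5,0,5],[0,0,0.165,3.9,-15.0,0,5],[0,0,0.165,6.4,-14.2,0,5],[0,0,0.165,8.6,-12.9,0,5],[0,0,0.165,10.6,-11.3,0,5],[0,0,0,0,0,0,5],[0,0,0,0,0,0,5]])

```text
time: 14.65
tool_pos: [0.5268, -0.0733, 0.2354]
ee_rot: [-3.141, -0.001, -0.732]
wrist_force: [-2.2, -0.1, 3.7]
width: 0.0142
```

```bash
cat > tq.py <<'E'
from bench import *
import numpy as np
C=np.array([.5892,-.0040])
o=get_obs();p=o["tool_pos"][:2]-C;F=o["wrist_force"];r=np.hypot(*p);e=p/r
print("t",o["time"],"tool",np.round(o["tool_pos"],4),"yaw",round(o["ee_rot"][2],3),"r",round(r,4),"Fr",F[:2]@e,"Ft(+ccw)",e[0]*F[1]-e[1]*F[0],"Fz",F[2],"tz",o["wrist_torque"][2],"T",p[0]*F[1]-p[1]*F[0]+o["wrist_torque"][2])
E
python3 tq.py;python3 arc.py "[.5262,-.0738]" "[-.12]*14" "[-.2]*14"; python3 look.py 12
```

```text
t 14.65 tool [ 0.5268 -0.0733  0.2354] yaw -0.732 r 0.0933 Fr 1.548988046474619 Ft(+ccw) -1.5663514954257491 Fz 3.6941675797783655 tz 0.1285126210519562 T -0.01766130569960847
[[0, 0, -0.12, np.float64(-7.9), np.float64(8.0), -0.2, 5], [0, 0, -0.12, np.float64(-6.9), np.float64(8.9), -0.2, 5], [0, 0, -0.12, np.float64(-5.8), np.float64(9.7), -0.2, 5], [0, 0, -0.12, np.float64(-4.6), np.float64(10.3), -0.2, 5], [0, 0, -0.12, np.float64(-3.3), np.float64(10.8), -0.2, 5], [0, 0, -0.12, np.float64(-2.0), np.float64(11.1), -0.2, 5], [0, 0, -0.12, np.float64(-0.6), np.float64(11.3), -0.2, 5], [0, 0, -0.12, np.float64(0.7), np.float64(11.3), -0.2, 5], [0, 0, -0.12, np.float64(2.1), np.float64(11.1), -0.2, 5], [0, 0, -0.12, np.float64(3.4), np.float64(10.8), -0.2, 5], [0, 0, -0.12, np.float64(4.6), np.float64(10.3), -0.2, 5], [0, 0, -0.12, np.float64(5.8), np.float64(9.7), -0.2, 5], [0, 0, -0.12, np.float64(6.9), np.float64(8.9), -0.2, 5], [0, 0, -0.12, np.float64(8.0), np.float64(8.0), -0.2, 5]] [0.52668195 0.066232  ]
14.65 [ 0.52675277 -0.07334843  0.23544684] [-3.14133372e+00 -6.34560788e-04 -7.32226332e-01] [-2.20050593 -0.10293027  3.69416758] [0.22265536 0.19528583 0.12851262] 0.014156586123365778 [-2.44949928e-01  6.94809719e-02  1.52324403e+00 -6.83354445e-05
  1.54818571e+00  4.87277843e-01]
```

View pics/w12.png

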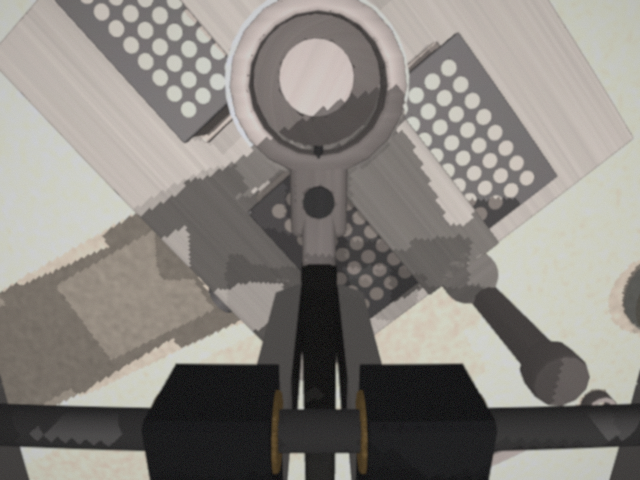

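Request:
jog_arm(moves=[[0,0,-0.12,-7.9,8.0,0,5],[0,0,-0.12,-6.9,8.9,0,5],[0,0,-0.12,-5.8,9.7,-0.1,5],[0,0,-0.12,-4.6,10.3,-0.2,5],[0,0,-0.12,-3.3,10.8,-0.2,5]])

```text
time: 15.32
tool_pos: [0.4982, -0.0263, 0.235]
ee_rot: [-3.141, -0.003, -1.336]
wrist_force: [1.2, -1.5, 1.9]
width: 0.0137
```

```bash
python3 tq.py
```

```text
t 15.325 tool [ 0.4982 -0.0263  0.235 ] yaw -1.336 r 0.0937 Fr -0.8145896887746685 Ft(+ccw) 1.789421349953918 Fz 1.9454897916147051 tz 0.04159454254147908 T 0.20918373655293732
```

Request:
jog_arm(moves=[[0,0,-0.12,-2.0,11.1,-0.2,5],[0,0,-0.12,-0.6,11.3,-0.2,5]])

```text
time: 15.58
tool_pos: [0.4954, -0.004, 0.2345]
ee_rot: [-3.141, -0.003, -1.576]
wrist_force: [-1.3, -1.8, 2.3]
width: 0.014
```

```bash
python3 tq.py
```

```text
t 15.575 tool [ 0.4954 -0.004   0.2345] yaw -1.576 r 0.0938 Fr 1.290560658590201 Ft(+ccw) 1.8013669143371267 Fz 2.3239595111009246 tz 0.006068899811673578 T 0.17511381873529497
```

Request:
jog_arm(moves=[[0,0,-0.12,0.7,11.3,-0.2,5],[0,0,-0.12,2.1,11.1,-0.2,5]])

```text
time: 15.82
tool_pos: [0.4979, 0.0185, 0.2341]
ee_rot: [-3.141, -0.003, -1.816]
wrist_force: [-2.2, -3.1, 2.6]
width: 0.0139
```

```bash
python3 tq.py
```

```text
t 15.825 tool [0.4979 0.0185 0.2341] yaw -1.816 r 0.094 Fr 1.3761906201284124 Ft(+ccw) 3.5658688715282434 Fz 2.610002208759051 tz 0.023692268652431705 T 0.35894027422970526
```

Request:
jog_arm(moves=[[0,0,-0.06,1.6,5.5,-0.1,5],[0,0,-0.06,1.8,5.3,-0.1,5],[0,0,-0.06,2.2,5.2,-0.2,5]])

```text
time: 16.2
tool_pos: [0.5032, 0.0344, 0.2336]
ee_rot: [3.141, -0.003, -1.994]
wrist_force: [-4.5, -2.1, 3.6]
width: 0.0137
```

```bash
python3 tq.py
```

```text
t 16.2 tool [0.5032 0.0344 0.2336] yaw -1.994 r 0.0941 Fr 3.25795024389874 Ft(+ccw) 3.787960101285534 Fz 3.599436393752127 tz -0.016347150713117847 T 0.3402534140442065
```

Request:
jog_arm(moves=[[0,0,-0.06,2.4,5.1,-0.1,5],[0,0,-0.06,2.8,4.9,-0.1,5]])

```text
time: 16.45
tool_pos: [0.5083, 0.0444, 0.2334]
ee_rot: [3.141, -0.003, -2.114]
wrist_force: [-5.4, -1.9, 4.5]
width: 0.0138
```

```bash
python3 tq.py
```

```text
t 16.45 tool [0.5083 0.0444 0.2334] yaw -2.114 r 0.0943 Fr 3.644847191256777 Ft(+ccw) 4.427287206415678 Fz 4.519622687997071 tz -0.0757964967621725 T 0.3416366806029484
```

Request:
jog_arm(moves=[[0,0,-0.06,3.0,4.8,-0.1,5],[0,0,-0.06,3.3,4.6,-0.1,5]])

```text
time: 16.7
tool_pos: [0.5146, 0.0539, 0.2332]
ee_rot: [3.141, -0.003, -2.234]
wrist_force: [-4.7, -2.1, 4.0]
width: 0.0134
```

```bash
python3 tq.py
```

```text
t 16.7 tool [0.5146 0.0539 0.2332] yaw -2.234 r 0.0944 Fr 2.4084094099952247 Ft(+ccw) 4.494443826676011 Fz 3.9925289480176405 tz 0.02099931434839314 T 0.4454429871846058
```

Request:
jog_arm(moves=[[0,0,-0.05,2.9,3.7,-0.1,5],[0,0,-0.05,3.1,3.5,-0.1,5]])

```text
time: 16.95
tool_pos: [0.5206, 0.0611, 0.233]
ee_rot: [3.142, -0.003, -2.333]
wrist_force: [-4.4, -1.0, 4.4]
width: 0.0139
```

```bash
python3 tq.py
```

```text
t 16.95 tool [0.5206 0.0611 0.233 ] yaw -2.333 r 0.0946 Fr 2.4804964362421402 Ft(+ccw) 3.7527928283997793 Fz 4.388140842399087 tz -0.05009618322962702 T 0.30479126701570586
```

Request:
jog_arm(moves=[[0,0,-0.05,3.2,3.4,-0.1,5],[0,0,0,0,0,0,5]])

```text
time: 17.2
tool_pos: [0.524, 0.0646, 0.2329]
ee_rot: [3.142, -0.002, -2.381]
wrist_force: [-4.2, -1.4, 3.5]
width: 0.0138
```

```bash
python3 tq.py; python3 look.py 13 1
```

```text
t 17.2 tool [0.524  0.0646 0.2329] yaw -2.381 r 0.0946 Fr 1.8903702317931137 Ft(+ccw) 4.018464601607918 Fz 3.4594480280256006 tz -0.20813745279028623 T 0.1721347722945023
17.2 [0.52402698 0.06461156 0.23287899] [ 3.14156832e+00 -2.49397326e-03 -2.38052530e+00] [-4.21546127 -1.39694083  3.45944803] [-0.32372956  0.74455124 -0.20813745] 0.01376930818841272 [ 1.60822754e-02  6.37801042e-02  1.53445417e+00 -1.67347605e-03
  1.54520823e+00  2.39665196e+00]
```

View pics/w13.png

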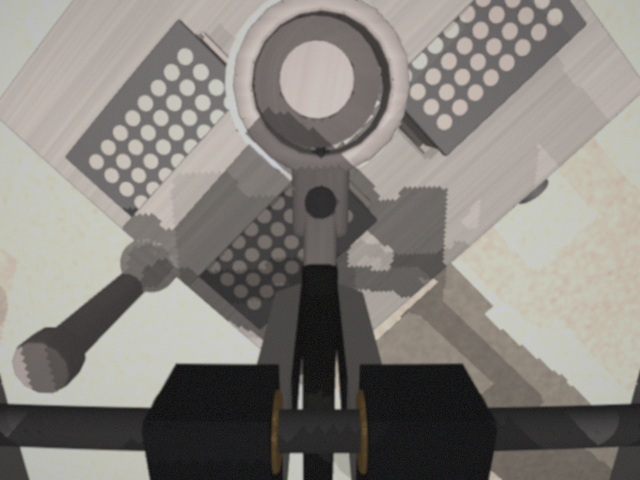

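View pics/c13s.png

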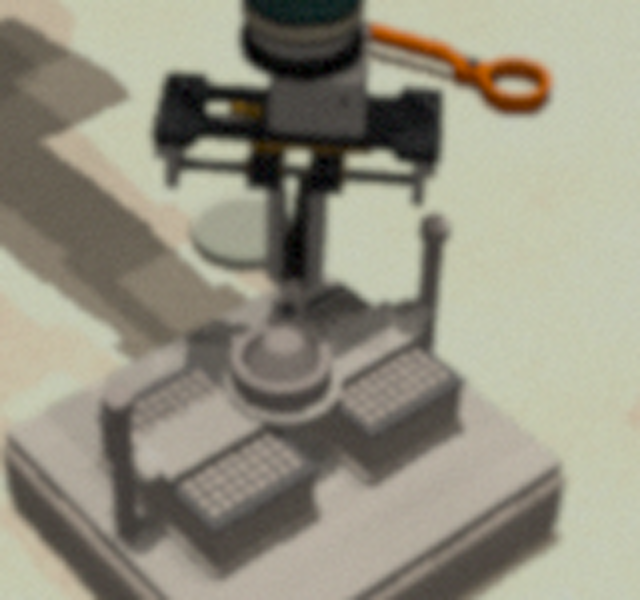

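Request:
jog_arm(moves=[[0,0,0.165,-10.4,-11.5,0.3,5],[0,0,0.165,-8.4,-13.1,0,5],[0,0,0.165,-6.1,-14.3,0,5],[0,0,0.165,-3.7,-15.1,0,5],[0,0,0.165,-1.1,-15.5,0,5],[0,0,0.165,1.4,-15.5,0,5],[0,0,0.165,3.9,-15.0,0,5],[0,0,0.165,6.4,-14.2,0,5],[0,0,0.165,8.6,-12.9,0,5],[0,0,0,0,0,0,5]])

```text
time: 18.6
tool_pos: [0.5159, -0.0625, 0.2331]
ee_rot: [-3.14, -0.0, -0.897]
wrist_force: [-1.0, -0.6, 1.2]
width: 0.0138
```

```bash
python3 tq.py; python3 arc.py "[.5150,-.0620]" "[-.08]*18" "[-.1]*18"
```

```text
t 18.6 tool [ 0.5159 -0.0625  0.2331] yaw -0.897 r 0.0938 Fr 1.1700908008355484 Ft(+ccw) -0.14903336245662407 Fz 1.2050591404459143 tz 0.06030117791939747 T 0.04632927621198142
[[0, 0, -0.08, np.float64(-4.4), np.float64(6.1), -0.1, 5], [0, 0, -0.08, np.float64(-3.9), np.float64(6.4), -0.1, 5], [0, 0, -0.08, np.float64(-3.4), np.float64(6.7), -0.1, 5], [0, 0, -0.08, np.float64(-2.8), np.float64(7.0), -0.1, 5], [0, 0, -0.08, np.float64(-2.3), np.float64(7.2), -0.1, 5], [0, 0, -0.08, np.float64(-1.7), np.float64(7.3), -0.1, 5], [0, 0, -0.08, np.float64(-1.1), np.float64(7.5), -0.1, 5], [0, 0, -0.08, np.float64(-0.5), np.float64(7.5), -0.1, 5], [0, 0, -0.08, np.float64(0.1), np.float64(7.5), -0.1, 5], [0, 0, -0.08, np.float64(0.7), np.float64(7.5), -0.1, 5], [0, 0, -0.08, np.float64(1.3), np.float64(7.4), -0.1, 5], [0, 0, -0.08, np.float64(1.9), np.float64(7.3), -0.1, 5], [0, 0, -0.08, np.float64(2.5), np.float64(7.1), -0.1, 5], [0, 0, -0.08, np.float64(3.0), np.float64(6.9), -0.1, 5], [0, 0, -0.08, np.float64(3.6), np.float64(6.6), -0.1, 5], [0, 0, -0.08, np.float64(4.1), np.float64(6.3), -0.1, 5], [0, 0, -0.08, np.float64(4.6), np.float64(6.0), -0.1, 5], [0, 0, -0.08, np.float64(5.1), np.float64(5.6), -0.1, 5]] [0.52201798 0.06200163]
```

Request:
jog_arm(moves=[[0,0,-0.08,-4.4,6.1,-0.1,5],[0,0,-0.04,-2.0,3.2,0,5],[0,0,0,0,0,0,5]])

```text
time: 18.98
tool_pos: [0.5095, -0.053, 0.2332]
ee_rot: [-3.14, -0.002, -1.016]
wrist_force: [2.4, -1.2, -0.7]
width: 0.0137
```

```bash
python3 tq.py
```

```text
t 18.975 tool [ 0.5095 -0.053   0.2332] yaw -1.016 r 0.0935 Fr -1.435948662717109 Ft(+ccw) 2.2728339973788856 Fz -0.6801754771348812 tz -0.07515885240684629 T 0.13742909248482338
```

Request:
jog_arm(moves=[[0,0,-0.04,-1.9,3.2,0,5],[0,0,-0.04,-1.7,3.3,0,5],[0,0,-0.04,-1.7,3.4,0,5]])

```text
time: 19.35
tool_pos: [0.5042, -0.0433, 0.2331]
ee_rot: [-3.14, -0.002, -1.137]
wrist_force: [1.1, -3.1, -0.5]
width: 0.0139
```

```bash
python3 tq.py
```

```text
t 19.35 tool [ 0.5042 -0.0433  0.2331] yaw -1.137 r 0.0937 Fr 0.30018678457470815 Ft(+ccw) 3.233593478352753 Fz -0.48061808544259554 tz -0.04544789197819084 T 0.25740003034655695
```

Request:
jog_arm(moves=[[0,0,-0.04,-1.4,3.5,0,5],[0,0,-0.04,-1.4,3.5,-0.1,5],[0,0,0,0,0,0,5]])

```text
time: 19.73
tool_pos: [0.5012, -0.0363, 0.233]
ee_rot: [-3.141, -0.001, -1.215]
wrist_force: [1.7, -2.5, -1.3]
width: 0.0138
```

```bash
python3 tq.py
```

```text
t 19.725 tool [ 0.5012 -0.0363  0.233 ] yaw -1.215 r 0.0937 Fr -0.7561476191331775 Ft(+ccw) 2.889953858372559 Fz -1.329741754168331 tz -0.1511260719341399 T 0.11967790977431675
```

Request:
jog_arm(moves=[[0,0,-0.04,-1.2,3.6,0,5],[0,0,-0.04,-1.1,3.6,-0.1,5],[0,0,0,0,0,0,5]])

```text
time: 20.1
tool_pos: [0.4989, -0.0292, 0.2329]
ee_rot: [-3.141, -0.001, -1.294]
wrist_force: [3.0, -2.7, -2.7]
width: 0.0139
```

```bash
python3 tq.py
```

```text
t 20.1 tool [ 0.4989 -0.0292  0.2329] yaw -1.294 r 0.0938 Fr -2.1888700405653694 Ft(+ccw) 3.463398413592696 Fz -2.708846747476456 tz -0.08920342761982367 T 0.23556983203885243
```

Request:
jog_arm(moves=[[0,0,-0.04,-1.0,3.6,-0.4,5],[0,0,-0.04,-0.8,3.7,-0.4,5],[0,0,0,0,0,0,5]])

```text
time: 20.48
tool_pos: [0.497, -0.0218, 0.2325]
ee_rot: [-3.141, -0.001, -1.374]
wrist_force: [0.6, -2.5, -0.0]
width: 0.0138
```

```bash
python3 tq.py
```

```text
t 20.475 tool [ 0.497  -0.0218  0.2325] yaw -1.374 r 0.0939 Fr -0.1588015256865981 Ft(+ccw) 2.5943232183728355 Fz -0.025140714325321223 tz -0.129136032098865 T 0.1145046721585197
```

Request:
jog_arm(moves=[[0,0,-0.04,-0.7,3.7,-0.1,5],[0,0,-0.04,-0.5,3.7,-0.1,5],[0,0,0,0,0,0,5]])

```text
time: 20.85
tool_pos: [0.4958, -0.0144, 0.2324]
ee_rot: [-3.141, -0.001, -1.454]
wrist_force: [1.3, -2.2, 0.8]
width: 0.0137
```

```bash
python3 tq.py
```

```text
t 20.85 tool [ 0.4958 -0.0144  0.2324] yaw -1.454 r 0.094 Fr -1.064390680558202 Ft(+ccw) 2.2963254037717693 Fz 0.8404750874169932 tz -0.16126652820580004 T 0.05460293939841085
```

Request:
jog_arm(moves=[[0,0,-0.04,-0.4,3.7,-0.1,5],[0,0,-0.04,-0.2,3.8,-0.1,5],[0,0,0,0,0,0,5]])

```text
time: 21.22
tool_pos: [0.4951, -0.0069, 0.2321]
ee_rot: [-3.141, -0.001, -1.533]
wrist_force: [0.7, -3.0, 0.4]
width: 0.0138
```

```bash
python3 tq.py
```

```text
t 21.225 tool [ 0.4951 -0.0069  0.2321] yaw -1.533 r 0.0941 Fr -0.575890718807371 Ft(+ccw) 3.0493041973978694 Fz 0.36686507622856857 tz -0.14734531667999956 T 0.13973363405457773
```

Request:
jog_arm(moves=[[0,0,-0.04,0,3.8,-0.1,5],[0,0,-0.04,0.1,3.8,-0.1,5],[0,0,0,0,0,0,5]])

```text
time: 21.6
tool_pos: [0.4951, 0.0007, 0.232]
ee_rot: [-3.142, -0.001, -1.613]
wrist_force: [0.3, -3.9, 1.0]
width: 0.0136
```

```bash
python3 tq.py
```

```text
t 21.6 tool [0.4951 0.0007 0.232 ] yaw -1.613 r 0.0942 Fr -0.4708916236102642 Ft(+ccw) 3.8958170101352 Fz 0.9884537954958844 tz -0.1582298646419117 T 0.20879373339589558
```

Request:
jog_arm(moves=[[0,0,-0.04,0.3,3.8,-0.1,5],[0,0,0,0,0,0,5]])

```text
time: 21.85
tool_pos: [0.4953, 0.0044, 0.2319]
ee_rot: [3.141, -0.001, -1.653]
wrist_force: [-0.7, -3.1, 1.5]
width: 0.0137
```

```bash
python3 tq.py
```

```text
t 21.85 tool [0.4953 0.0044 0.2319] yaw -1.653 r 0.0942 Fr 0.42710000977693047 Ft(+ccw) 3.1587851415920154 Fz 1.5032389353366207 tz -0.21353219450388491 T 0.0841386692597774
```

Request:
jog_arm(moves=[[0,0,-0.04,0.4,3.8,-0.1,5],[0,0,0,0,0,0,5]])

```text
time: 22.1
tool_pos: [0.4957, 0.0082, 0.2317]
ee_rot: [3.141, -0.001, -1.693]
wrist_force: [-0.9, -4.1, 2.6]
width: 0.014
```

```bash
python3 tq.py
```

```text
t 22.1 tool [0.4957 0.0082 0.2317] yaw -1.693 r 0.0943 Fr 0.3881058987475243 Ft(+ccw) 4.166865631041396 Fz 2.635254446832138 tz -0.19381991735507936 T 0.19904700493017197
```

Request:
jog_arm(moves=[[0,0,-0.04,0.6,3.7,-0.1,5],[0,0,0,0,0,0,5]])

```text
time: 22.35
tool_pos: [0.4963, 0.012, 0.2316]
ee_rot: [3.141, -0.001, -1.733]
wrist_force: [-1.2, -5.5, 3.2]
width: 0.0139
```

```bash
python3 tq.py
```

```text
t 22.35 tool [0.4963 0.012  0.2316] yaw -1.733 r 0.0943 Fr 0.27195809975416435 Ft(+ccw) 5.606292085509214 Fz 3.1672737995436786 tz -0.23962056171328297 T 0.2890964999308343
```

Request:
jog_arm(moves=[[0,0,-0.04,0.8,3.7,-0.1,5],[0,0,0,0,0,0,5]])

```text
time: 22.6
tool_pos: [0.497, 0.0157, 0.2314]
ee_rot: [3.141, -0.001, -1.773]
wrist_force: [-1.8, -4.9, 2.9]
width: 0.0137
```

```bash
python3 tq.py
```

```text
t 22.6 tool [0.497  0.0157 0.2314] yaw -1.773 r 0.0943 Fr 0.7225008422351611 Ft(+ccw) 5.164675570004787 Fz 2.906330186931103 tz -0.20124160789416473 T 0.2858936822710956
```

Request:
jog_arm(moves=[[0,0,-0.02,0.4,1.8,0,5],[0,0,0,0,0,0,5]])

```text
time: 22.85
tool_pos: [0.4972, 0.0171, 0.2314]
ee_rot: [3.141, -0.002, -1.793]
wrist_force: [-2.8, -5.5, 3.6]
width: 0.0139
```

```bash
python3 tq.py
```

```text
t 22.85 tool [0.4972 0.0171 0.2314] yaw -1.793 r 0.0944 Fr 1.4879399226955565 Ft(+ccw) 6.033300975000154 Fz 3.6446118940315513 tz -0.06778181121607083 T 0.5014770382679218
```

Request:
jog_arm(moves=[[0,0,-0.02,0.5,1.8,0,5],[0,0,0,0,0,0,5]])

```text
time: 23.1
tool_pos: [0.4976, 0.0186, 0.2313]
ee_rot: [3.14, -0.003, -1.813]
wrist_force: [-2.8, -6.4, 3.3]
width: 0.014
```

```bash
python3 tq.py; python3 look.py 14 1
```

```text
t 23.1 tool [0.4976 0.0186 0.2313] yaw -1.813 r 0.0944 Fr 1.1725417672320804 Ft(+ccw) 6.911003506667464 Fz 3.338457624816588 tz 0.0016302574577376347 T 0.6537402834721586
23.1 [0.49758478 0.01858595 0.23134067] [ 3.14047365e+00 -2.60050875e-03 -1.81326973e+00] [-2.79270062 -6.42943597  3.33845762] [-1.1732299   0.44818441  0.00163026] 0.01398901320618724 [-0.07536321 -0.00248675  1.60565511 -0.00237928  1.53996036  1.73798317]
```

View pics/s14.png

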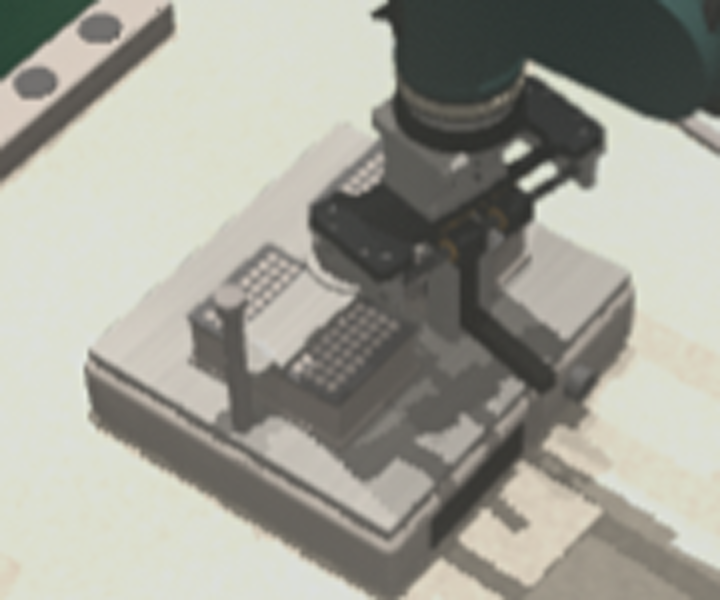

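View pics/w14.png

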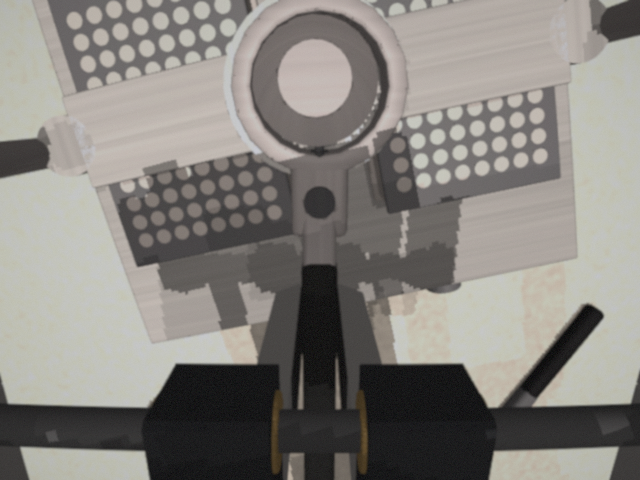

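Request:
jog_arm(moves=[[0,0,0,0,0,0,5],[0,0,0,0,0,0,5],[0,0,0,0,0,0,5]])

```text
time: 23.62
tool_pos: [0.4976, 0.0186, 0.2314]
ee_rot: [3.141, -0.002, -1.813]
wrist_force: [-3.5, -6.7, 4.5]
width: 0.0139
```

```bash
python3 tq.py
```

```text
t 23.625 tool [0.4976 0.0186 0.2314] yaw -1.813 r 0.0944 Fr 1.8208148128782506 Ft(+ccw) 7.32490841542506 Fz 4.481615267950197 tz 0.029902222473928226 T 0.7210642009609406
```

```bash
python3 look.py 15 1; python3 - <<'E'
import cv2,numpy as np
from h import *
from bench import get_calibration
S=get_calibration("scene");D=get_calibration("side")
# predicted px shift for 6.3mm descent at beam ends
for y in(.09,-.09):
  for c,n in((S,"sc"),(D,"sd")):
    print(n,y,(proj(c,[.589,y,.1258+.003])-proj(c,[.589,y,.1258+.003+.0063]))*4, proj(c,[.589,y,.1288]))
for a,b,box in (("c7s","c15s",(395,290,435,330)),("c7s","c15s",(130,430,180,480)),("c6s","c15s",(130,430,180,480)),("c7s","c13s",(130,430,180,480)),("c4s","c15s",(395,290,435,330)),("c4s","c15s",(100,380,130,410)),("s4","s15",(235,320,300,370)),("s7","s15",(235,320,300,370))):
    A=cv2.imread(f"pics/{a}.png",0);B=cv2.imread(f"pics/{b}.png",0);x0,y0,x1,y1=box
    T=A[y0:y1,x0:x1];R=B[y0-25:y1+25,x0-25:x1+25];m=cv2.matchTemplate(R,T,cv2.TM_CCOEFF_NORMED);_,v,_,l=cv2.minMaxLoc(m);print(a,b,box,round(v,2),l[0]-25,l[1]-25)
E
```

```text
23.625 [0.4975812  0.01856951 0.23136388] [ 3.14053496e+00 -2.44658288e-03 -1.81321991e+00] [-3.52001238 -6.67676289  4.48161527] [-1.18419966  0.42540723  0.02990222] 0.01387874107851849 [-0.07546929 -0.00256622  1.60568739 -0.00223786  1.53992111  1.73782262]
sc 0.09 [-0.52357871  7.0450056 ] [367.27397    239.87219268]
sd 0.09 [0.53089385 6.64798775] [277.65703161 255.57998425]
sc -0.09 [0.2806991  7.08248829] [313.90082174 272.01498654]
sd -0.09 [1.39341107e-03 6.71774107e+00] [318.84502463 213.97613608]
c7s c15s (395, 290, 435, 330) 0.99 -1 7
c7s c15s (130, 430, 180, 480) 0.99 1 6
c6s c15s (130, 430, 180, 480) 0.99 1 6
c7s c13s (130, 430, 180, 480) 0.99 0 5
c4s c15s (395, 290, 435, 330) 1.0 -1 7
c4s c15s (100, 380, 130, 410) 0.91 1 2
s4 s15 (235, 320, 300, 370) 0.97 0 6
s7 s15 (235, 320, 300, 370) 0.97 0 6
```

View pics/c15s.png

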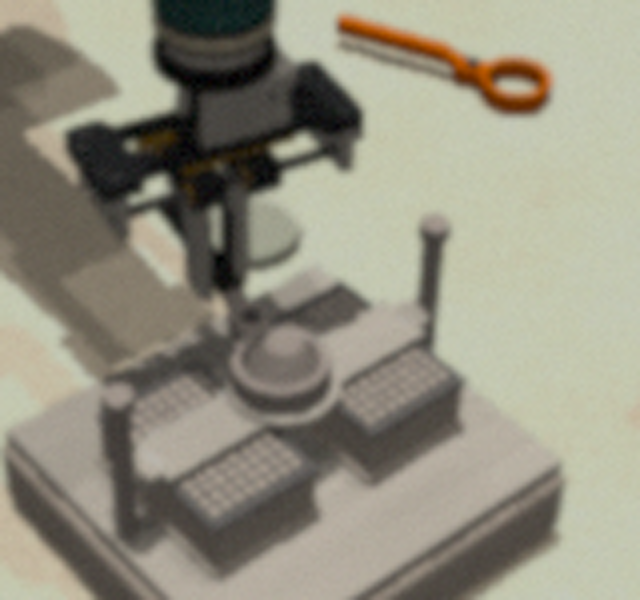

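Request:
jog_arm(moves=[[0,0,0.02,-0.5,-1.8,0.3,5],[0,0,0.015,-0.3,-1.4,0.2,5],[0,0,0,0,0,0,5]])

```text
time: 24.15
tool_pos: [0.4973, 0.0162, 0.2316]
ee_rot: [3.141, -0.0, -1.78]
wrist_force: [-0.1, -3.9, 0.8]
width: 0.0136
```

```bash
python3 tq.py
```

```text
t 24.15 tool [0.4973 0.0162 0.2316] yaw -1.78 r 0.094 Fr -0.7340205446140293 Ft(+ccw) 3.8646824692419153 Fz 0.8056423358133561 tz -0.2531266274804099 T 0.11032390594418984
```

Request:
jog_arm(moves=[[0,0,0,0,0,0,36],[0,0,0,0,0,0,36],[0,0,0,0,0,0,36],[0,0,0,0,0,0,36]])

```text
time: 24.65
tool_pos: [0.4973, 0.0167, 0.2317]
ee_rot: [3.141, 0.0, -1.779]
wrist_force: [0.5, 0.4, -0.3]
width: 0.0357
```

```bash
python3 look.py 16
```

```text
24.65 [0.49728744 0.016665   0.23167993] [ 3.14124063e+00  4.04071099e-04 -1.77919172e+00] [ 0.47988346  0.35856789 -0.28165211] [ 0.05878803  0.12351785 -0.0810842 ] 0.03570721937229716 [-8.07295768e-02 -4.36549330e-03  1.60684251e+00  4.45821320e-04
  1.53941335e+00  1.69844802e+00]
```

View pics/w16.png

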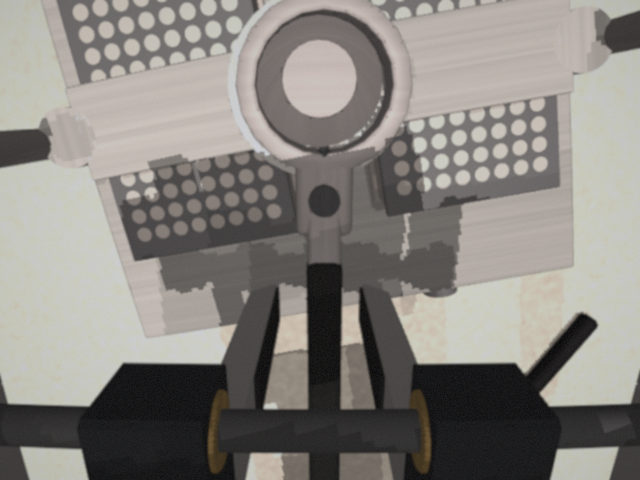

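Fingers are open on both sides of the handle (323, 350), the wrench rests on the nut; backing straight up.

Request:
jog_arm(moves=[[0,0,0,0,0,10,40],[0,0,0,0,0,25,40],[0,0,0,0,0,35,40],[0,0,0,0,0,35,40],[0,0,0,0,0,15,40],[0,0,0,0,0,0,40],[0,0,0,0,0,0,40]])

```text
time: 25.58
tool_pos: [0.497, 0.0163, 0.3502]
ee_rot: [3.139, -0.0, -1.78]
wrist_force: [-0.1, -0.1, -0.4]
width: 0.0399
```

```bash
python3 look.py 17 1
```

```text
25.575 [0.49696229 0.01632933 0.35015465] [ 3.13874614e+00 -4.50196127e-04 -1.77971991e+00] [-0.12298935 -0.1127065  -0.39947202] [ 0.06563889  0.02729674 -0.03088492] 0.03994274372853726 [-8.11882494e-02 -3.36536010e-02  1.40123205e+00 -8.57287140e-05
  1.77689488e+00  1.69851488e+00]
```

View pics/w17.png

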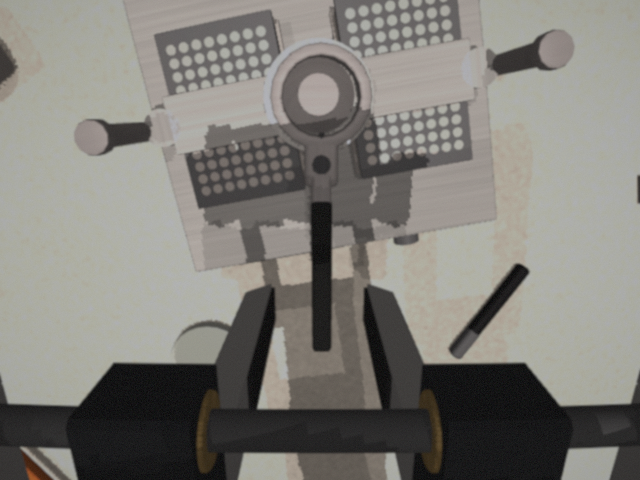

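View pics/c17s.png

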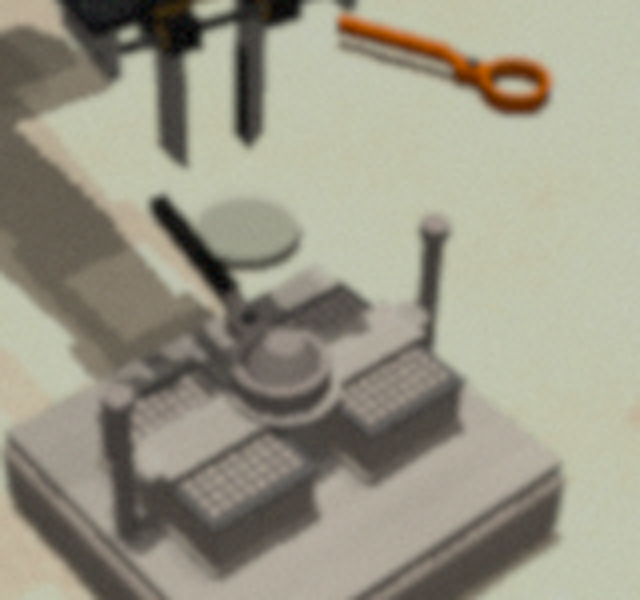

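View pics/s17.png

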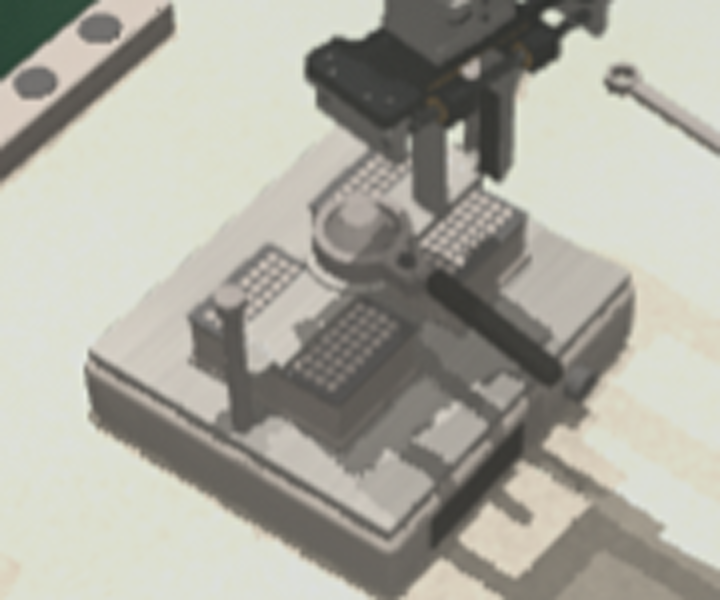

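```bash
python3 - <<'E'
from bench import *
from h import *
W=get_calibration("wrist");D=get_calibration("side");S=get_calibration("scene")
for w,d,s in(((322,346),(210+555/4,170+366/4),(270+160/4,160+203/4)),((321,206),(210+438/4,170+276/4),(270+228/4,160+287/4))):
    print(tri([(W,w),(D,d),(S,s)]))
print(atz(W,(319,97),.1525),atz(W,(318.5,95),.1665))
E
```

```text
(array([0.4209317 , 0.02840171, 0.15779468]), [0.001193951665136388, 0.002380411543220611, 0.002626305780854695])
(array([0.5205931 , 0.00794014, 0.1586425 ]), [0.0009787556416683582, 0.0017203626807892512, 0.0008574629921532143])
[ 0.58773035 -0.00391802  0.1525    ] [ 0.58839898 -0.00374411  0.1665    ]
```

```bash
python3 - <<'E'
from bench import *
print(close_job()); print(get_obs()["time"])
E
```

```text
the job is handed in; nothing more can be done
None
the job is handed in; nothing more can be done
```

The plates are clamped. I set the ratchet wrench's ring down over the nut and made three clockwise strokes of about 35–95°. I stopped when the torque rose past about 0.65 Nm, held that for about half a second, eased off, opened the fingers and backed straight up. The job was handed in at about 25.6 s of the 72 s allowed; handing in reports no verdict.

**What the last checks showed:**
- **Torque:** about 0.65–0.72 Nm at the hold, 6.9–7.3 N at 94 mm from the nut's axis. That is about 31–34 N at the pawl, inside the 17–60 N window. It is worked out from the wrist force, which is noisy by about ±0.1 Nm, so it is not a direct pawl reading.
- **Beam:** its image moved down 6–7 pixels in the enlarged scene and side views, against about 7 predicted for the full 6.3 mm travel. This fits the beam being down on the plates, but is too coarse to confirm 0.8 mm by itself; the sharp rise in torque is the stronger sign.
- **Wrench:** the ring's axis is within about 1 mm of the nut's. The handle is level, with its two ends measured at 158 and 159 mm high.
- **Robot:** the fingers are clear, with no force at the wrist.
- **Bystanders:** I did not measure them again. The arm touched nothing but the wrench, and those in the last pictures looked undisturbed.

**One disagreement:** the middle of the handle measured about 118 mm from the head's axis, not the 110 mm in the text. I placed the ring by the measured head and nut positions, so this did not affect the fit.

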